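# Pry the engraver's block up onto its prop

### The job

Take the pry bar from its wooden rest, hook its tip at a slope into the pocket under the heavy steel block, and lever the block up over the brass-topped fulcrum until the red spring prop snaps in beneath its edge. Let the block down onto the prop and lay the bar back on its rest, in its two forks. Lift the block only with the bar, never with the gripper, and leave the hammer, screwdriver, brush and brass bowl undisturbed.

Things in the scene. Friction and masses are not known exactly. Their poses are not given: they have to be found in the camera images.
- stand: Grey base plate fixed to the bench, 265 x 150 x 8 mm, own x -50 to 215 mm. Origin on the bench under the fulcrum's axis; own x runs level from fulcrum to block, z up. 10 mm lips beside and behind the block. The red prop's crossbar reaches back to x = -45 mm, under 22 mm above the bench; dark bridges 34 mm above the bench stand over its fingers at y = +-26 to 60 mm.
- fulcrum: Fixed dark post with a round brass top, in the middle of the stand. Origin on the axis of the brass cylinder (radius 8 mm, 50 mm long, along own y), 35 mm above the bench; its top is 43 mm above the bench. The bar rocks on it. The block's near face is 30 mm from this axis towards stand +x.
- block: Loose steel block, copper disc on top, 3.6 kg +-20 %, 150 (own x) x 120 x 44 mm, flat on the stand, own x along the stand's x. Origin centre of underside. Pry pocket in the middle of its near (-x) face, open below and in front: 44 mm wide, 28 mm deep, 24 mm high (ceiling 32 mm above the bench). Levered, it turns about its far bottom edge; lifting takes some 20 N at the pocket.
- block_lip (a point): Middle of the front edge of the pocket's ceiling, the edge that the bar lifts: in the block's frame x = -75, y = 0, z = 24 mm.
- prop (a joint): Red two-fingered prop sliding along stand x, 0 to 0.014 m. At 0 its fingers (43 mm either side of the middle, 20 mm wide, tops 16 mm above the plate) are sprung with 3 to 4 N against the block's near face. Once the block's near edge is 16 to 18 mm up they spring in under it (0.014: fully in); let down, the block rests on them sloping about 0.12 rad.
- bar: Loose steel pry bar, 0.34 kg, 200 x 24 x 10 mm, tip 6 mm thick over the last 40 mm, underside flat. Origin mid-length on the underside, x to the tip, z up. Wooden handle x -100 to -32, z -3 to 13, 26 mm wide. Tip 10-15 mm into the pocket puts x = 54 mm on the fulcrum; the tip meets the lip at a slope of about 30 deg, handle up; the block is high enough with the bar level to 8 deg handle down.
- bar_tip (a point): Middle of the tip's end edge on the underside: in the bar's frame x = 100, y = 0, z = 0 mm.
- rest: Dark wooden rest fixed to the bench, with two forks at own x = -20 and +75 mm that carry the bar's underside 45 mm above the bench between cheeks 36 mm apart and 12 mm high. Origin on the bench; the bar lies in it with the bar's origin straight above this origin and own x along this x.
- hammer: Bystander: hammer lying on the bench to the right. Leave alone.
- driver: Bystander: screwdriver lying on the bench near the robot, to the left. Leave alone.
- brush: Bystander: brush lying on the bench to the right. Leave alone.
- dish: Bystander: brass bowl, 100 mm wide, 30 mm high, at the left. Leave alone.
Things that resemble listed ones, but are neither listed nor needed, are in the scene too. What is shaped like the rest but green or purple is not meant.

How it is judged:
By the outcome, as a careful person would: the job done as asked, in the order asked, and still so for the second after the job is handed in, with the robot touching nothing.
It also fails if it takes over 56 s, if anything falls off the work surface, if the arm or the gripper's body presses on something with over 40 N, if the wrist force passes 120 N, or if a joint passes its speed limit or range.

### The arm

A 6-joint arm with a two-finger parallel gripper is mounted at the origin on the work surface. World frame = base frame: x ahead of the robot, y to its left, z up, the work surface at z = 0. Lengths are in m, angles in rad, forces in N, time in s.
With the tool pointing down it reaches from about 0.3 to 0.95 m from the base axis. Payload 3.1 kg.
Tool frame: the origin (TCP) lies between the finger pads; the fingertips stand 19 mm ahead of it and the grasp point (between the pads) is the TCP; z points along the fingers, y is the direction in which the jaws open and shut (so a half turn about z gives the same grasp; the last joint's range is limited). The gripper opens to 85 mm and grips with 20 to 120 N. Pads are 22 mm wide; open, the fingers measure 114 mm over their backs; the gripper's body (76 mm by 85 mm) begins 54 mm behind the grasp point. The pads swing forward as they close: fully open they stand 13 mm farther back than shut.
Start: joints at [1.139, 0.308, 1.634, -0, 1.2, -0.07], TCP at [0.221, 0.585, 0.224] pointing down, gripper open.
Joint ranges: [-3.06, 3.06], [-0.79, 1.96], [0.05, 2.63], [-1.19, 4.34], [0.05, 2.64], [-2.94, 2.94]. Speed limits (rad/s): [2.79, 2.79, 3.14, 3.14, 3.14, 3.14].

### API

Orientations are given as a unit quaternion [x, y, z, w].
In Python, from bench import arm gives the robot as it stands.
- The arm moves only by the tool apply_moves, never from a script. Its argument "motion" is a list of rows, each a list of 3 entries, a list of its own where there are three numbers: the closure, from 0 (fully open) to 1 (shut), then the shift along the tool's x, y, z in m, then the turn, a rotation vector about the tool's x, y, z in rad. In form: [[gripper, [dx, dy, dz], [wx, wy, wz]], ...]. A call has 1 to 5 rows; each row is the pose to reach, as a shift and turn from the pose measured when the call began, along the tool's axes at that moment; what a row does not reach only later rows make up. A row lasts 1/10 s, in which the tool goes at most 50 mm and 8.59 degrees, less where a joint would pass 70% of its speed; a pose out of reach is approached as far as the arm can. A call with a gripper value outside its range is refused whole. The fingers move at their own pace and stop on an object; "grip_force" is the grip in N (left out, the last holds). Time passes only in rows, so rows that repeat a pose let the fingers close. It gives the time, the measured TCP pose, the force and the opening at its end, in the units of the state.
- arm.state(): the state, without advancing time (a new reading comes with each control period).
- arm.capture(name): name is "scene" or "top" or "wrist"; returns the picture (480x640x3 uint8, red, green, blue); there is no depth.
- arm.get_calibration(name): a dict with "camera_matrix" (3x3 intrinsics, pixels), "cam_to_world" (4x4, takes a point from camera to world coordinates); the wrist camera has in their place "tool_from_camera" (4x4, takes a point from camera to tool coordinates, whose origin is the TCP and whose axes are the flange's). Camera axes: x right, y up, looking along -z (the intrinsics and any distortion apply to the point x, -y, -z); pixel columns grow to the right and rows downward; lengths in m; the calibration is good to about 2 mm. A picture is of the moment at which its call begins: read the wrist's pose just before it. get_calibration takes no time and is no camera call.
- arm.hand_in(): hands the job in, once; it reports no verdict.
The state is a dict: "t": time; "q": joint angles; "dq": joint speeds; "joint_efforts": joint torques, N m; "position": TCP position; "tool_rot": TCP orientation; "contact_force": force on the tool from outside, world axes, zero at the start; "wrist_torque": the same for the moment, N m; "gripper_width": finger opening in m.
Only numpy, scipy, OpenCV 4.12 (cv2) and the standard library are available. Lean on these libraries where they do the work, as an engineer would, in place of code of your own. Each camera call takes 0.05 s, during which the arm holds its last target.

## Working session

There is one attempt and no reset: what is moved stays moved. The work goes in short steps, Python scripts to look and compute and a tool call to move; the robot and the scene stay as the last step left them, time stands still between calls to the robot, and variables do not carry over. Pictures are saved under pics/ and viewed, and the job is handed in when it is done.

Besides the shell and the picture viewer there is one more tool, called after "Call:" as name(argument=value, ...), one argument or row to a line, values as JSON. apply_moves: Moves the arm, as the interface text tells. Its arguments: {"type":"object","properties":{"motion":{"type":"array","items":{"type":"array"}},"grip_force":{"type":"number"}},"required":["motion"]}

```bash
ls; mkdir -p pics
python3 - <<'E'
from bench import arm
import cv2,numpy as np
s=arm.state();print(s)
for n in ("scene","top","wrist"):
    im=arm.capture(n);cv2.imwrite(f"pics/{n}0.png",im[:,:,::-1]);c=arm.get_calibration(n);print(n,{k:np.round(v,4).tolist() if not isinstance(v,str) else v for k,v in c.items()})
E
```

```text
pics
{'t': 0.0, 'q': array([ 1.13931622e+00,  3.08998238e-01,  1.63520410e+00, -3.01291932e-05,
        1.19969468e+00, -6.96846789e-02]), 'dq': array([-0.00065467,  0.00105277, -0.0018437 , -0.00039807, -0.00213533,
        0.00135944]), 'joint_efforts': array([-5.33470429e-04, -4.15270901e+01, -2.76656538e+01, -2.39552228e-04,
        1.02255569e-02,  1.26247983e-05]), 'position': array([0.22089194, 0.58375996, 0.22284295]), 'tool_rot': array([ 1.79907201e-01,  9.83682912e-01, -1.11967744e-03, -2.72110077e-04]), 'contact_force': array([ 0.31554975, -0.72189027, -0.72965768]), 'wrist_torque': array([-0.01143657, -0.02174256, -0.00725629]), 'gripper_width': 0.08492332887544074}
scene {'camera_matrix': [[540.5661, 0.0, 314.835], [0.0, 540.5661, 236.0737], [0.0, 0.0, 1.0]], 'cam_to_world': [[-0.7045, -0.5734, 0.4183, 0.9462], [0.7097, -0.5628, 0.4239, 0.4404], [-0.0077, 0.5954, 0.8034, 0.9616], [0.0, 0.0, 0.0, 1.0]]}
top {'camera_matrix': [[520.9955, 0.0, 324.1465], [0.0, 520.9955, 235.5762], [0.0, 0.0, 1.0]], 'cam_to_world': [[-0.0279, 0.9971, -0.0709, 0.3679], [-0.9996, -0.0275, 0.0064, -0.033], [0.0044, 0.0711, 0.9975, 1.3459], [0.0, 0.0, 0.0, 1.0]]}
wrist {'camera_matrix': [[429.6717, 0.0, 317.3524], [0.0, 429.6717, 236.3851], [0.0, 0.0, 1.0]], 'tool_from_camera': [[-0.0004, 0.9548, 0.2974, 0.0759], [1.0, 0.0003, 0.0006, 0.001], [0.0005, 0.2974, -0.9548, -0.1485], [0.0, 0.0, 0.0, 1.0]]}
```

View pics/scene0.png

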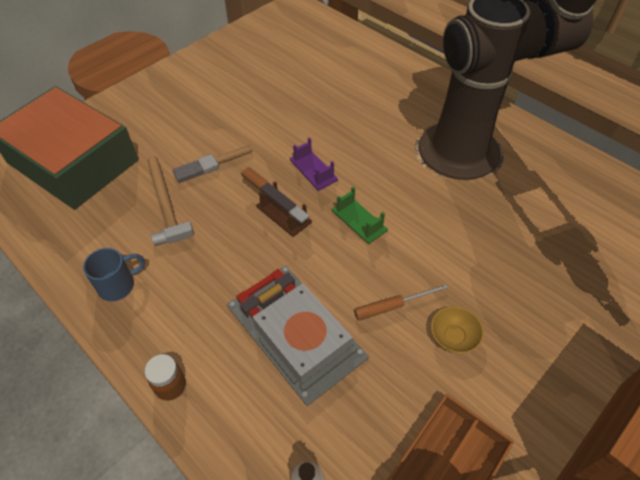

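View pics/top0.png

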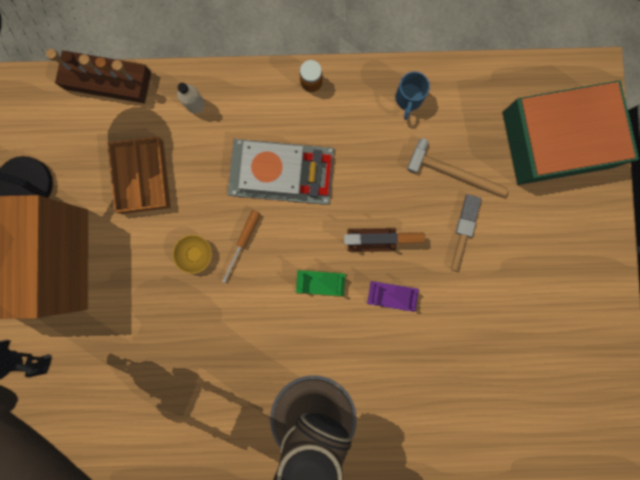

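View pics/wrist0.png

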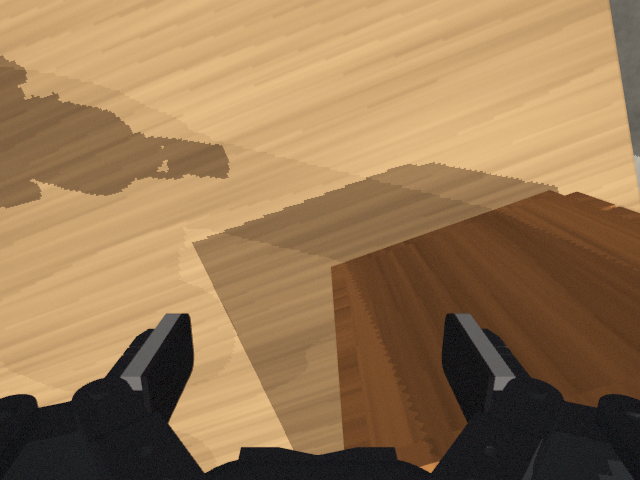

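The top view shows the bar in the dark rest at about (345–424, 239), tip to the left (+y). The stand has its fulcrum at about (312, 172) and the block to its left.

```bash
cat > h.py <<'E'
from bench import arm
import cv2,numpy as np
from scipy.spatial.transform import Rotation as R
def cam(name,st=None):
    c=arm.get_calibration(name);K=np.array(c["camera_matrix"])
    if name=="wrist":
        st=st or arm.state();T=np.eye(4);T[:3,:3]=R.from_quat(st["tool_rot"]).as_matrix();T[:3,3]=st["position"]
        M=T@np.array(c["tool_from_camera"])
    else: M=np.array(c["cam_to_world"])
    return K,M
def back(K,M,px,z):
    px=np.atleast_2d(px).astype(float)
    d=np.c_[(px[:,0]-K[0,2])/K[0,0],-(px[:,1]-K[1,2])/K[1,1],-np.ones(len(px))]@M[:3,:3].T
    o=M[:3,3];t=(z-o[2])/d[:,2];return o+d*t[:,None]
def proj(K,M,P):
    P=np.atleast_2d(P);c=(P-M[:3,3])@M[:3,:3]
    return np.c_[K[0,2]+K[0,0]*c[:,0]/-c[:,2],K[1,2]-K[1,1]*c[:,1]/-c[:,2]]
def shot(name,fn):
    s=arm.state();im=arm.capture(name)[:,:,::-1].copy();cv2.imwrite("pics/"+fn,im);np.savez("pics/"+fn+".npz",p=s["position"],q=s["tool_rot"]);return im,s
def moveto(p,Rm,s=None):
    """relative shift & rotvec from current"""
    s=s or arm.state();R0=R.from_quat(s["tool_rot"])
    return np.round(R0.inv().apply(np.array(p)-s["position"]),4),np.round((R0.inv()*R.from_matrix(Rm)).as_rotvec(),4)
E
python3 - <<'E'
from h import *
K,M=cam("top")
for n,px,z in [("tip",(345,239),.05),("hend",(424,238),.05),("rest",[(350,250),(397,250)],0.0),("fulc",(313,173),.043),("standL",[(236,141),(231,193),(334,149),(329,203)],.008),("disc",(267,167),.052),("brush",[(470,195),(456,270)],.02),("hammer",[(420,150),(506,193)],.02)]:
    print(n,back(K,M,px,z).round(3).tolist())
s=arm.state();print(R.from_quat(s["tool_rot"]).as_matrix().round(3))
E
```

```text
tip [[0.45, -0.093, 0.05]]
hend [[0.447, -0.29, 0.05]]
rest [[0.424, -0.107, 0.0], [0.421, -0.229, 0.0]]
fulc [[0.62, -0.018, 0.043]]
standL [[0.716, 0.181, 0.008], [0.58, 0.196, 0.008], [0.688, -0.074, 0.008], [0.547, -0.056, 0.008]]
disc [[0.636, 0.097, 0.052]]
brush [[0.556, -0.419, 0.02], [0.365, -0.374, 0.02]]
hammer [[0.677, -0.295, 0.02], [0.559, -0.512, 0.02]]
[[-0.935  0.354 -0.001]
 [ 0.354  0.935 -0.002]
 [ 0.    -0.002 -1.   ]]
```

```bash
cat >> h.py <<'E'
def down(h):  # tool down, tool x heading h (deg)
    a=np.radians(h);x=np.array([np.cos(a),np.sin(a),0]);z=np.array([0,0,-1.]);return np.c_[x,np.cross(z,x),z]
E
python3 - <<'E'
from h import *
print(moveto([.22,.55,.3],down(159)));print(moveto([.35,.25,.30],down(120)));print(moveto([.60,.05,.26],down(84)))
E
```

```text
(array([-0.0111, -0.0322, -0.0768]), array([-0.0018, -0.0001,  0.0047]))
(array([-0.2389, -0.2668, -0.0764]), array([-1.700e-03,  5.000e-04,  6.854e-01]))
(array([-0.5435, -0.3653, -0.0363]), array([-1.6000e-03,  1.0000e-03,  1.3137e+00]))
```

Call:
apply_moves(
  motion=[
    [0, [-0.01, -0.03, -0.05], [0, 0, 0]],
    [0, [-0.02, -0.06, -0.08], [0, 0, 0.1]],
    [0, [-0.06, -0.1, -0.08], [0, 0, 0.25]],
    [0, [-0.09, -0.14, -0.08], [0, 0, 0.4]],
    [0, [-0.12, -0.18, -0.08], [0, 0, 0.55]],
  ],
)

```text
t: 0.65
position: [0.2676, 0.3791, 0.3036]
tool_rot: [0.443, 0.897, -0.001, 0.0]
contact_force: [1.2, -1.1, 0.4]
gripper_width: 0.0856
```

Run:
```python
from h import *
print(arm.state()["position"]);print(moveto([.60,.05,.26],down(84)))
```

```text
[0.26760477 0.37912262 0.30355822]
(array([-0.4634,  0.0636,  0.0441]), array([-3.000e-04,  1.400e-03,  7.587e-01]))
```

Call:
apply_moves(
  motion=[
    [0, [-0.05, 0.01, 0.0], [0, 0, 0.15]],
    [0, [-0.1, 0.02, 0.01], [0, 0, 0.3]],
    [0, [-0.15, 0.03, 0.02], [0, 0, 0.45]],
    [0, [-0.2, 0.04, 0.03], [0, 0, 0.6]],
    [0, [-0.25, 0.05, 0.03], [0, 0, 0.75]],
  ],
)

```text
t: 1.15
position: [0.4527, 0.215, 0.2725]
tool_rot: [0.741, 0.672, -0.002, -0.0]
contact_force: [0.3, 0.6, -0.3]
gripper_width: 0.0852
```

Run:
```python
from h import *
print(arm.state()["position"]);print(moveto([.60,.05,.26],down(84)))
```

```text
[0.45270091 0.21502503 0.27254302]
(array([-0.1499,  0.1627,  0.0125]), array([-0.0021,  0.0022,  0.0074]))
```

Call:
apply_moves(
  motion=[
    [0, [-0.033, 0.036, 0.0], [0, 0, 0]],
    [0, [-0.066, 0.072, 0.0], [0, 0, 0]],
    [0, [-0.1, 0.108, 0.01], [0, 0, 0]],
    [0, [-0.133, 0.144, 0.01], [0, 0, 0]],
    [0, [-0.15, 0.163, 0.012], [0, 0, 0.007]],
  ],
)

```text
t: 1.65
position: [0.6022, 0.0464, 0.2599]
tool_rot: [0.744, 0.668, -0.002, 0.001]
contact_force: [-0.2, -0.1, -0.5]
gripper_width: 0.0857
```

Run:
```python
from h import *
im,s=shot("wrist","w1.png");print(s["position"],s["q"])
print(moveto([.45,-.17,.26],down(90)))
```

```text
[0.60223448 0.04640767 0.25987053] [ 0.00650667  0.23897595  1.64747828 -0.00327806  1.25713331  0.11485596]
(array([-0.2298, -0.1298,  0.0006]), array([ 0.0002,  0.0053, -0.1089]))
```

View pics/w1.png

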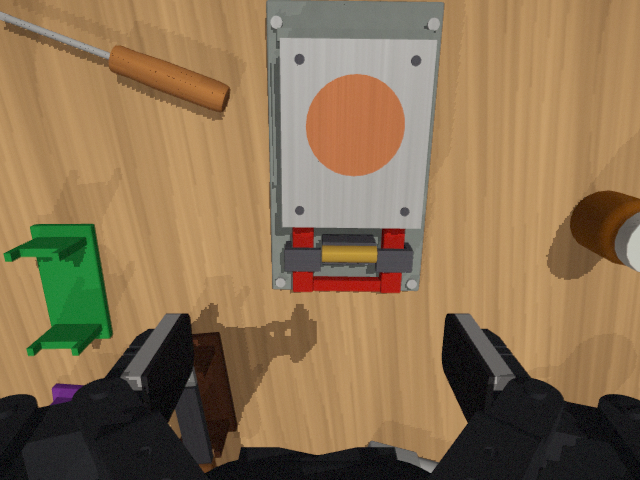

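The stand shows clearly: block top corners at about (280,38), (437,40), (423,228), (283,226), and brass roller at (321–377, 253). I'll zoom in on it.

Run:
```python
import cv2
im=cv2.imread("pics/w1.png")
cv2.imwrite("pics/w1a.png",cv2.resize(im[195:300,260:450],None,fx=4.2,fy=4.2,interpolation=cv2.INTER_CUBIC))
cv2.imwrite("pics/w1b.png",cv2.resize(im[0:150,255:455],None,fx=4,fy=4,interpolation=cv2.INTER_CUBIC))
```

```text
(no output)
```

View pics/w1a.png

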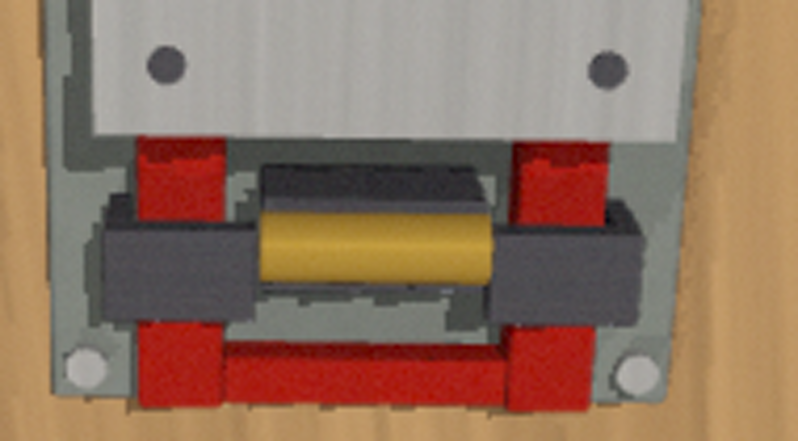

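View pics/w1b.png

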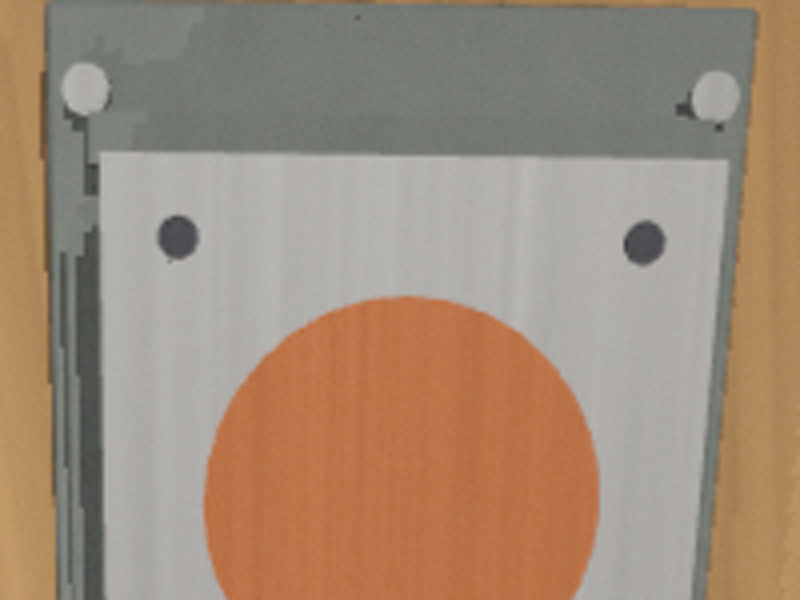

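Call:
apply_moves(
  motion=[
    [0, [-0.045, -0.025, 0], [0, 0, -0.03]],
    [0, [-0.09, -0.05, 0], [0, 0, -0.06]],
    [0, [-0.135, -0.075, 0], [0, 0, -0.09]],
    [0, [-0.18, -0.1, 0], [0, 0.005, -0.109]],
    [0, [-0.225, -0.128, 0], [0, 0.005, -0.109]],
  ],
)

```text
t: 2.2
position: [0.4579, -0.1573, 0.2603]
tool_rot: [0.707, 0.707, -0.0, 0.0]
contact_force: [1.4, -1.2, 0.1]
gripper_width: 0.0852
```

```bash
cat >> h.py <<'E'
from scipy.optimize import least_squares
def camfile(fn):
    d=np.load("pics/"+fn+".npz");return cam("wrist",dict(position=d["p"],tool_rot=d["q"]))
def fit(K,M,local,px,x0,dz=False):
    local=np.array(local,float);px=np.array(px,float)
    def W(v):
        c,s=np.cos(v[2]),np.sin(v[2]);P=local.copy();P[:,0]=v[0]+c*local[:,0]-s*local[:,1];P[:,1]=v[1]+s*local[:,0]+c*local[:,1]
        if dz:P[:,2]+=v[3]
        return P
    r=least_squares(lambda v:(proj(K,M,W(v))-px).ravel(),list(x0)+([0] if dz else []))
    return r.x,(proj(K,M,W(r.x))-px)
E
python3 - <<'E'
from h import *
K,M=camfile("w1.png")
blk=[(30,60,52),(30,-60,52),(180,60,52),(180,-60,52)]
bp=np.array([(282.4,226.9),(421.2,228.8),(279.75,37.75),(437,39.5)])-.38
st=[(-50,75,8),(-50,-75,8),(215,75,8),(215,-75,8)]
sp=np.array([(273.1,289.3),(418.1,290.7),(267.5,.75),(443.75,2.5)])-.38
for l,p in((blk,bp),(st,sp),(blk+st,np.r_[bp,sp])):
  for dz in(0,1):
    v,r=fit(K,M,np.array(l)/1e3,p,(.62,-.02,1.46),dz);print(v.round(4),np.degrees(v[2]).round(2),r.round(1).tolist())
im,s=shot("wrist","w2.png");print(s["position"],s["q"])
E
```

```text
[ 0.6248 -0.0137  1.4527] 83.23 [[-0.2, 0.5], [-0.0, 0.1], [-0.4, -0.2], [0.6, -0.2]]
[ 6.2490e-01 -1.3800e-02  1.4527e+00 -1.2000e-03] 83.23 [[0.1, 0.2], [-0.2, -0.3], [-0.1, 0.1], [0.3, 0.0]]
[ 0.6246 -0.0143  1.4516] 83.17 [[-1.1, 1.7], [1.2, 2.1], [-2.1, -1.3], [2.0, -0.9]]
[ 0.625  -0.0143  1.4515 -0.0054] 83.16 [[-0.2, -0.5], [0.4, -0.2], [-0.8, 0.1], [0.6, 0.5]]
[ 0.6247 -0.014   1.452 ] 83.19 [[-0.2, 0.8], [-0.1, 0.5], [-0.3, 0.1], [0.6, 0.2], [-1.0, 1.5], [1.3, 1.7], [-2.1, -1.7], [2.0, -1.4]]
[ 0.6249 -0.014   1.4519 -0.0037] 83.19 [[0.4, -0.4], [-0.8, -0.7], [0.5, 0.8], [-0.3, 0.9], [-0.4, -0.0], [0.8, 0.2], [-1.3, -0.7], [1.1, -0.3]]
[ 0.45794805 -0.15732522  0.26034238] [-4.20665310e-01 -2.83754895e-03  1.91646515e+00 -3.20514018e-04
  1.22772253e+00 -4.21599214e-01]
```

View pics/w2.png

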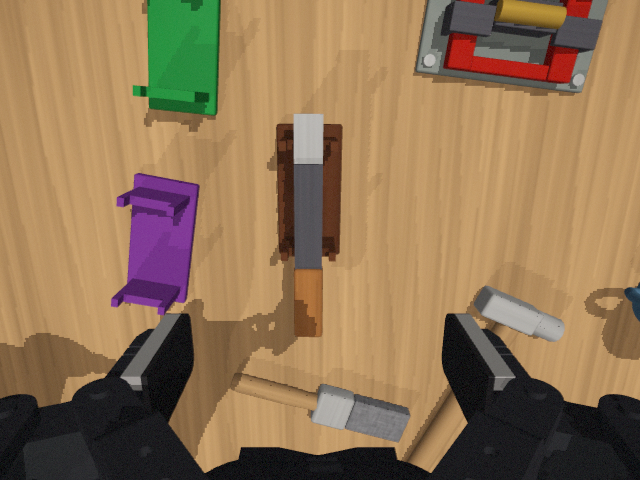

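The bar's tip edge is at row 114 and the handle runs over rows 268–336 at column ~308. Brush and hammer are well below the handle end. I'll zoom in for exact corners.

Run:
```python
import cv2
im=cv2.imread("pics/w2.png")
a=cv2.resize(im[105:180,265:355],None,fx=6,fy=6,interpolation=cv2.INTER_CUBIC)
b=cv2.resize(im[255:345,265:325+30],None,fx=6,fy=6,interpolation=cv2.INTER_CUBIC)
b=b[:,:];import numpy as np
c=np.zeros((540,1080,3),np.uint8);c[:450,:540]=a;c[:540,540:]=b
cv2.imwrite("pics/w2a.png",cv2.resize(c,(800,400)))
```

```text
(no output)
```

View pics/w2a.png

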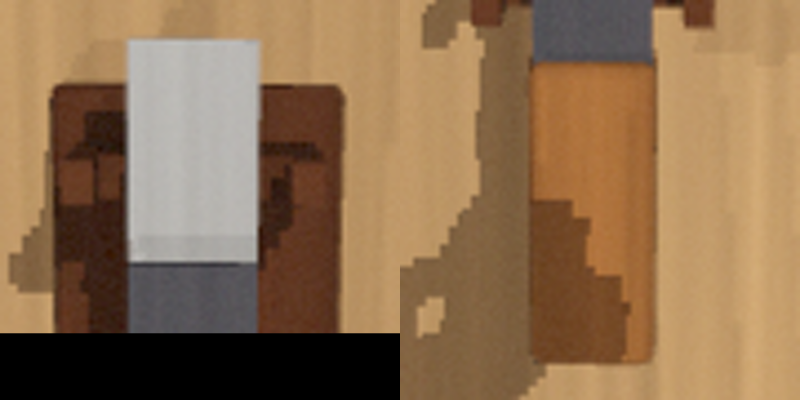

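Run:
```python
from h import *
K,M=camfile("w2.png")
l=np.array([(100,12,51),(100,-12,51),(60,12,52),(60,-12,52),(-32,13,57),(-32,-13,57),(-100,13,57),(-100,-13,57)])/1e3
p=np.array([(293.35,113.8),(323.5,113.8),(293.6,164.2),(323.3,164.2),(294.25,268.95),(322.4,268.95),(294.3,336.45),(322.,336.45)])-.4
for dz in(0,1):
    v,r=fit(K,M,l,p,(.45,-.19,1.57),dz);print(v.round(4),np.degrees(v[2]),r.round(1).tolist())
x,y,t=v[:3];c,s=np.cos(t),np.sin(t)
g=[x-.065*c,y-.065*s];print(g)
print(moveto([*g,.12],down(np.degrees(t))));print(moveto([*g,.050],down(np.degrees(t))))
```

```text
[ 0.4501 -0.1885  1.5645] 89.6414605151226 [[0.1, -0.8], [-0.0, -0.6], [0.3, -0.8], [-0.4, -0.6], [-0.8, 0.4], [0.6, 0.6], [-0.1, 1.3], [0.3, 1.5]]
[ 0.45   -0.1894  1.5646 -0.0036] 89.644487123114 [[0.3, 0.1], [-0.2, 0.4], [0.4, -0.4], [-0.5, -0.2], [-0.6, -0.2], [0.5, -0.0], [0.0, 0.1], [0.1, 0.3]]
[np.float64(0.4495673085879467), np.float64(-0.2543650324392416)]
(array([-0.0908, -0.0025,  0.1406]), array([-0.0059,  0.0057,  0.003 ]))
(array([-0.0904, -0.0021,  0.2106]), array([-0.0059,  0.0057,  0.003 ]))
```

Call:
apply_moves(
  motion=[
    [0.3, [-0.04, 0, 0.03], [0, 0, 0]],
    [0.4, [-0.08, -0.002, 0.06], [-0.006, 0.006, 0.003]],
    [0.4, [-0.0905, -0.0022, 0.1], [-0.006, 0.006, 0.003]],
    [0.4, [-0.0905, -0.0022, 0.14], [-0.006, 0.006, 0.003]],
    [0.4, [-0.0905, -0.0022, 0.16], [-0.006, 0.006, 0.003]],
  ],
)

```text
t: 2.75
position: [0.4469, -0.2528, 0.0966]
tool_rot: [0.71, 0.704, -0.0, -0.003]
contact_force: [-0.6, -0.4, -0.1]
gripper_width: 0.0514
```

Run:
```python
from h import *
im,s=shot("wrist","w3.png");print(s["position"],s["gripper_width"])
print(moveto([.4496,-.2544,.050],down(89.64)))
```

```text
[ 0.44694581 -0.25282936  0.09656598] 0.05136536843558694
(array([-0.0031,  0.0045,  0.0443]), array([-0.0089, -0.0065, -0.0012]))
```

View pics/w3.png

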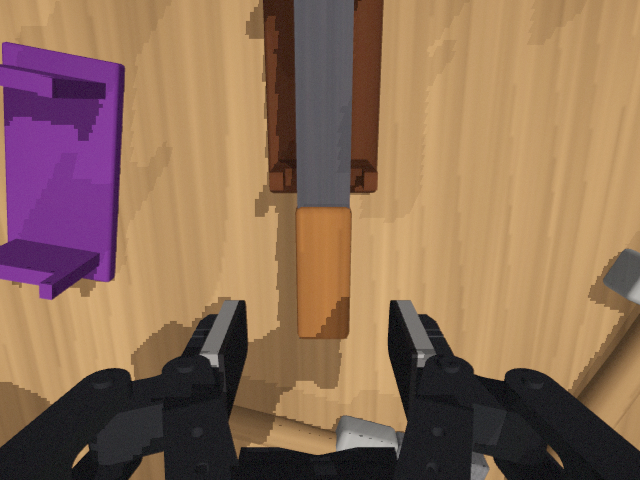

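Call:
apply_moves(
  motion=[
    [0.4, [-0.003, 0.0035, 0.015], [-0.004, -0.004, 0]],
    [0.4, [-0.003, 0.0035, 0.035], [-0.004, -0.004, 0]],
    [0.4, [-0.003, 0.0035, 0.045], [-0.004, -0.004, 0]],
    [0.7, [-0.003, 0.0035, 0.045], [-0.004, -0.004, 0]],
    [0.9, [-0.003, 0.0035, 0.045], [-0.004, -0.004, 0]],
  ],
  grip_force=110,
)

```text
t: 3.3
position: [0.4492, -0.2543, 0.0501]
tool_rot: [0.71, 0.705, -0.001, -0.002]
contact_force: [1.1, -0.4, -1.3]
gripper_width: 0.0233
```

Run:
```python
from h import *
im,s=shot("wrist","w4.png");print(s["position"],s["gripper_width"],s["contact_force"],s["tool_rot"])
print(moveto([.4496,-.2544,.050],down(89.64)))
```

```text
[ 0.44923233 -0.25432364  0.05010542] 0.02327293960942244 [ 1.07936574 -0.40633108 -1.31501777] [ 7.09623236e-01  7.04577579e-01 -6.95190659e-04 -2.19413239e-03]
(array([ 0.0003, -0.0005,  0.0007]), array([-0.0021, -0.0012, -0.0012]))
```

View pics/w4.png

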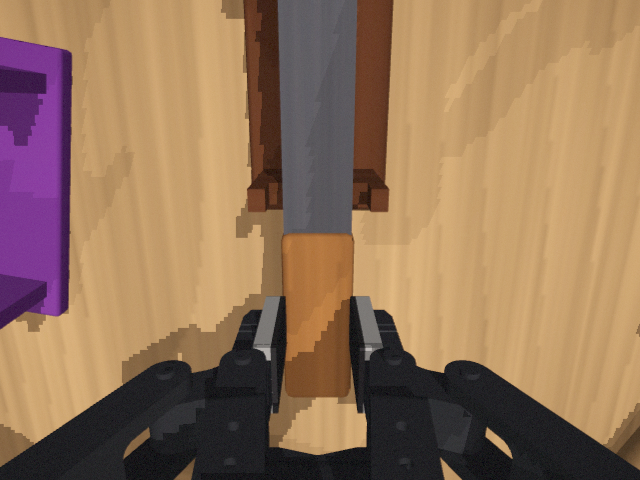

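Call:
apply_moves(
  motion=[
    [0.95, [0, 0, 0], [0, 0, 0]],
    [0.95, [0, 0, -0.03], [0, 0, 0]],
    [0.95, [0, 0, -0.06], [0, 0, 0]],
    [0.95, [0, 0, -0.1], [0, 0, 0]],
    [0.95, [0, 0, -0.14], [0, 0, 0]],
  ],
)

```text
t: 3.85
position: [0.4502, -0.2548, 0.1927]
tool_rot: [0.71, 0.704, -0.0, -0.001]
contact_force: [1.3, -0.0, 0.5]
gripper_width: 0.0039
```

Run:
```python
from h import *
im,s=shot("wrist","w5.png");print(s["position"],s["gripper_width"],s["contact_force"],s["tool_rot"])
K,M=cam("wrist",s)
cv2.imwrite("pics/w5a.png",im[:,170:470])
```

```text
[ 0.45021094 -0.25484697  0.19273399] 0.003931241966842348 [ 1.29391346 -0.00480949  0.47256314] [ 7.09748936e-01  7.04454123e-01 -2.98094435e-04 -8.64585078e-04]
```

View pics/w5.png

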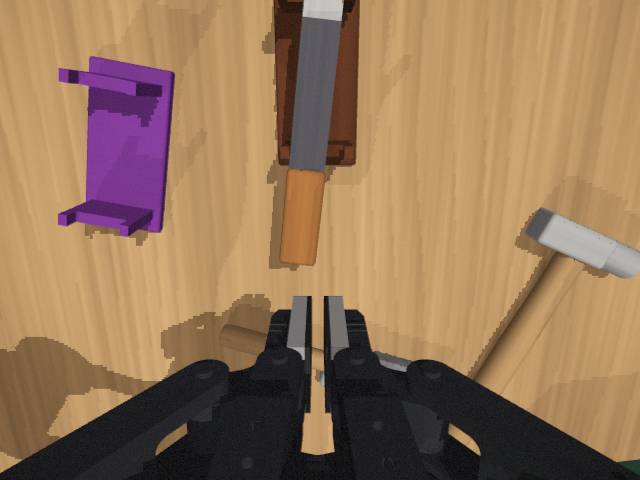

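The grasp failed: the gripper is shut and the bar is still in the rest, slightly turned. I'll check the geometry.

Run:
```python
from h import *
for f in("w4.png","w5.png"):
    d=np.load("pics/"+f+".npz");s=dict(position=d["p"],tool_rot=d["q"]);K,M=cam("wrist",s)
    Rm=R.from_quat(s["tool_rot"])
    for l in [(0,0,0),(0,0,.019),(.011,0,.019),(-.011,0,.019),(.011,0,0),(-.011,0,0)]:
        print(f,l,proj(K,M,Rm.apply(l)+s["position"]).round(0))
K,M=camfile("w4.png")
print("handle end top/bottom",proj(K,M,[[.4497,-.2894,.058],[.4497,-.2894,.042],[.4497,-.2214,.058]]))
im=cv2.imread("pics/w4.png");cv2.imwrite("pics/w4a.png",cv2.resize(im[220:480,200:440],None,fx=2.3,fy=2.3,interpolation=cv2.INTER_CUBIC))
```

```text
w4.png (0, 0, 0) [[316. 313.]]
w4.png (0, 0, 0.019) [[316. 292.]]
w4.png (0.011, 0, 0.019) [[316. 268.]]
w4.png (-0.011, 0, 0.019) [[316. 315.]]
w4.png (0.011, 0, 0) [[316. 286.]]
w4.png (-0.011, 0, 0) [[316. 338.]]
w5.png (0, 0, 0) [[316. 313.]]
w5.png (0, 0, 0.019) [[316. 292.]]
w5.png (0.011, 0, 0.019) [[316. 268.]]
w5.png (-0.011, 0, 0.019) [[316. 315.]]
w5.png (0.011, 0, 0) [[316. 286.]]
w5.png (-0.011, 0, 0) [[316. 338.]]
handle end top/bottom [[317.968934   403.13096459]
 [318.12150196 378.05139989]
 [316.56014836 236.68727819]]
```

View pics/w4a.png

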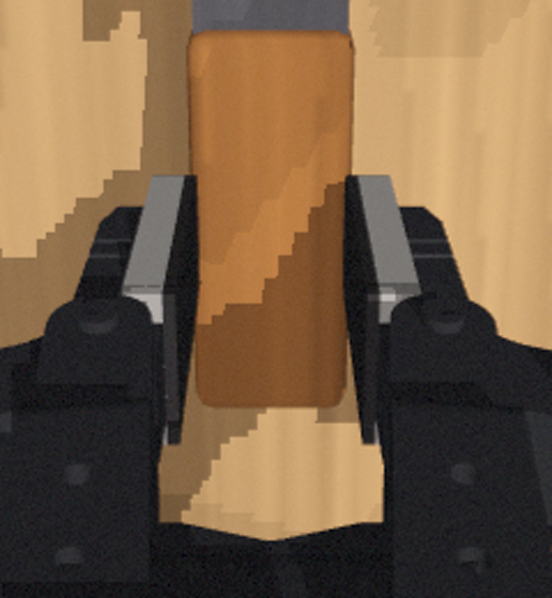

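Run:
```python
from h import *
im,s=shot("scene","s1.png");K,M=cam("scene");Rm=R.from_quat(s["tool_rot"])
print(s["position"])
for z in(-.02,0,.019,.04):
    p=proj(K,M,Rm.apply((0,0,z))+s["position"])[0];print(z,p.round(1))
x,y=proj(K,M,s["position"])[0].astype(int)
c=im[y-60:y+60,x-80:x+80];c=cv2.resize(c,None,fx=5,fy=5,interpolation=cv2.INTER_CUBIC)
for z,col in((0,(0,0,255)),(.019,(0,255,0))):
    p=proj(K,M,Rm.apply((0,0,z))+s["position"])[0];cv2.circle(c,(int((p[0]-x+80)*5),int((p[1]-y+60)*5)),4,col,-1)
cv2.imwrite("pics/s1a.png",c)
```

```text
[ 0.4546922  -0.25780001  0.20063207]
-0.02 [244.2 121. ]
0 [245.2 128.4]
0.019 [246.1 135.3]
0.04 [247.1 142.7]
```

View pics/s1a.png

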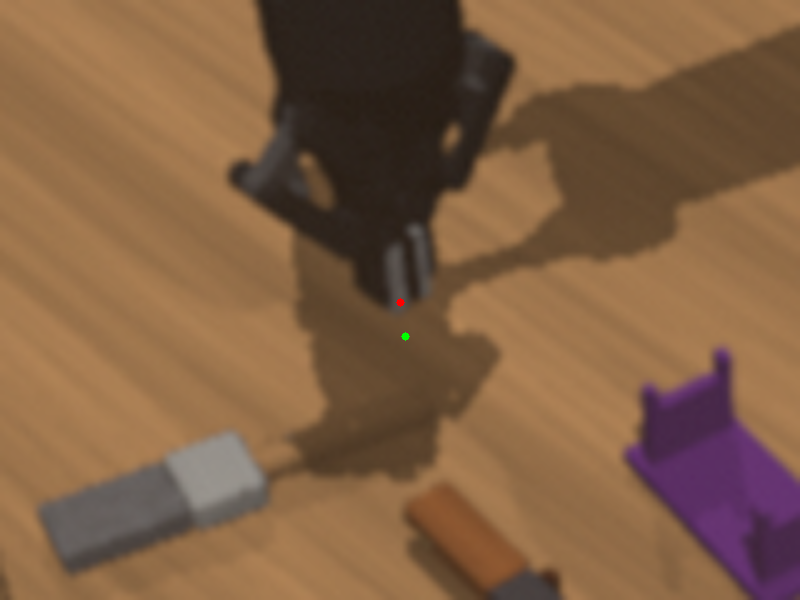

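The scene camera confirms that the fingertips are about at the reported TCP, not 19 mm beyond it, so I gripped too high. The measured position also shifted while holding, so I'll check that.

```bash
python3 - <<'E'
from h import *
for i in range(3):
    s=arm.state();print(s["t"],s["position"].round(4),s["q"].round(4),s["dq"].round(3),s["tool_rot"].round(4))
    im,s=shot("wrist","w6.png")
E
python3 - <<'E'
import cv2
im=cv2.imread("pics/w6.png");cv2.imwrite("pics/w6a.png",cv2.resize(im[0:280,250:370],None,fx=4/2*1.0,fy=2.0,interpolation=cv2.INTER_CUBIC))
E
```

```text
3.95 [ 0.455  -0.258   0.1985] [-5.9900e-01  1.3130e-01  1.9053e+00 -3.0000e-04  1.0922e+00 -5.9150e-01] [-0.002  0.054  0.07  -0.    -0.047  0.   ] [0.7097 0.7045 0.0011 0.0063]
4.0 [ 0.4532 -0.2568  0.1955] [-5.9910e-01  1.3390e-01  1.9089e+00 -3.0000e-04  1.0912e+00 -5.9150e-01] [-0.001  0.05   0.07  -0.001 -0.002 -0.001] [7.097e-01 7.045e-01 6.000e-04 3.700e-03]
4.05 [ 0.4514 -0.2556  0.1929] [-5.9910e-01  1.3630e-01  1.9120e+00 -3.0000e-04  1.0912e+00 -5.9150e-01] [-0.002  0.04   0.052  0.     0.001 -0.   ] [7.097e-01 7.045e-01 1.000e-04 1.000e-03]
```

View pics/w6a.png

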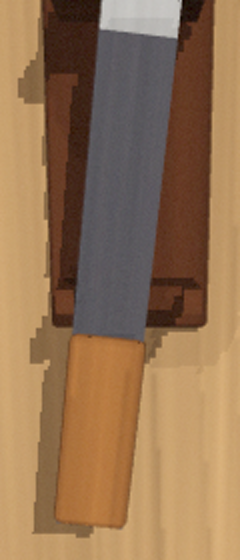

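Run:
```python
from h import *
K,M=camfile("w6.png")
l=np.array([(60,12,52),(60,-12,52),(-32,13,57),(-32,-13,57),(-100,13,57),(-100,-13,57)])/1e3
p=np.array([(300,14),(339,18.5),(285,167.5),(323,171.5),(277.5,259.5),(313.5,263.5)])-.25
for dz in(0,1):
    v,r=fit(K,M,l,p,(.45,-.19,1.57),dz);print(v.round(4),np.degrees(v[2]),r.round(1).tolist())
v,_=fit(K,M,l,p,(.45,-.19,1.57))
x,y,t=v[:3];c,s=np.cos(t),np.sin(t)
for a in(.062,):
  g=[x-a*c,y-a*s];print(g,arm.state()["position"])
  for z in(.075,.034):print(moveto([*g,z],down(np.degrees(t))))
```

```text
[ 0.4471 -0.1884  1.4563] 83.43769067706864 [[-0.2, -0.4], [0.1, -0.2], [-0.1, -1.6], [1.0, -1.4], [-0.7, 2.4], [-0.1, 2.0]]
[ 0.4471 -0.1885  1.4564 -0.0024] 83.44271779705724 [[-0.1, 0.6], [-0.2, 0.8], [0.0, -1.9], [0.9, -1.8], [-0.5, 1.4], [-0.1, 1.0]]
[np.float64(0.44006374997235487), np.float64(-0.2499502260159902)] [ 0.4502138  -0.25484652  0.19110065]
(array([ 0.0047, -0.01  ,  0.1161]), array([-0.0016, -0.0007,  0.1071]))
(array([ 0.0047, -0.0099,  0.1571]), array([-0.0016, -0.0007,  0.1071]))
```

Call:
apply_moves(
  motion=[
    [0.4, [0.002, -0.005, 0.04], [0, 0, 0.05]],
    [0.4, [0.005, -0.01, 0.08], [0, 0, 0.107]],
    [0.4, [0.005, -0.01, 0.115], [0, 0, 0.107]],
    [0.4, [0.005, -0.01, 0.14], [0, 0, 0.107]],
    [0.4, [0.005, -0.01, 0.15], [0, 0, 0.107]],
  ],
)

```text
t: 4.6
position: [0.436, -0.247, 0.0366]
tool_rot: [0.746, 0.665, -0.001, -0.006]
contact_force: [-0.3, 0.8, -0.0]
gripper_width: 0.0511
```

Run:
```python
from h import *
im,s=shot("wrist","w7.png");print(s["position"],s["gripper_width"],s["contact_force"])
print(moveto([.4401,-.25,.034],down(83.44)))
```

```text
[ 0.4360324  -0.24697094  0.03657196] 0.051126715515458034 [-0.26892812  0.75390573 -0.02910694]
(array([-0.0023,  0.0041,  0.0026]), array([-0.0097, -0.0049, -0.0001]))
```

View pics/w7.png

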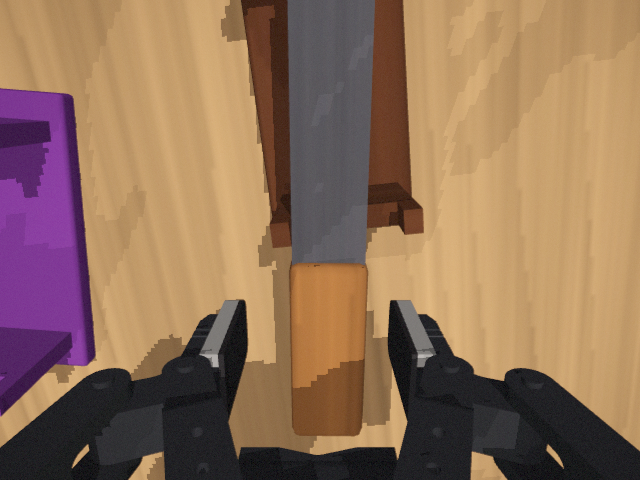

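Call:
apply_moves(
  motion=[
    [0.4, [-0.002, 0.003, 0.003], [-0.006, -0.003, 0]],
    [0.7, [-0.002, 0.003, 0.003], [-0.006, -0.003, 0]],
    [0.95, [-0.002, 0.003, 0.003], [-0.006, -0.003, 0]],
    [0.95, [-0.002, 0.003, 0.003], [-0.006, -0.003, 0]],
    [0.95, [-0.002, 0.003, 0.003], [-0.006, -0.003, 0]],
  ],
  grip_force=110,
)

```text
t: 5.15
position: [0.4398, -0.25, 0.0348]
tool_rot: [0.746, 0.666, -0.0, -0.001]
contact_force: [-1.0, -0.1, 3.7]
gripper_width: 0.0235
```

Run:
```python
from h import *
im,s=shot("wrist","w8.png");print(s["position"],s["gripper_width"],s["contact_force"],s["wrist_torque"])
```

```text
[ 0.43980461 -0.25003965  0.03477803] 0.023484904459700518 [-0.95712594 -0.08608428  3.66635733] [0.1172305  0.21169452 0.03250783]
```

View pics/w8.png

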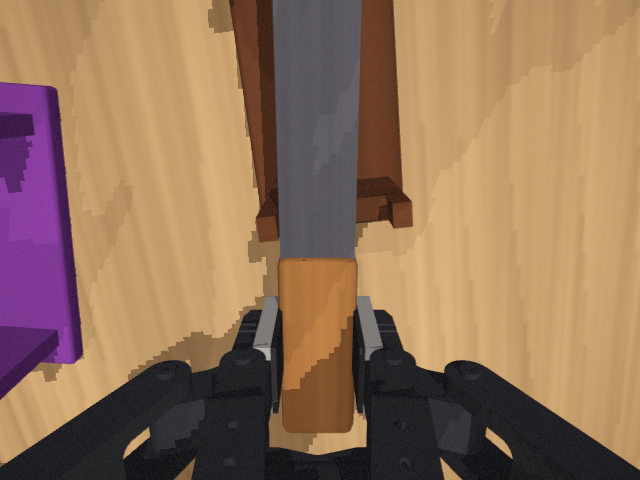

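Call:
apply_moves(
  motion=[
    [0.95, [0, 0, -0.01], [0, 0, 0]],
    [0.95, [0, 0, -0.025], [0, 0, 0]],
    [0.95, [0, 0, -0.045], [0, 0, 0]],
    [0.95, [0, 0, -0.07], [0, 0, 0]],
    [0.95, [0, 0, -0.09], [0, 0, 0]],
  ],
)

```text
t: 5.7
position: [0.4397, -0.25, 0.1259]
tool_rot: [0.746, 0.666, -0.0, -0.001]
contact_force: [0.1, 0.0, -3.0]
gripper_width: 0.0234
```

Run:
```python
from h import *
im,s=shot("wrist","w9.png");print(s["position"],s["gripper_width"],s["contact_force"],s["wrist_torque"])
```

```text
[ 0.43970891 -0.25002447  0.12585209] 0.023448310583253997 [ 0.14428412  0.01746256 -2.95721712] [-0.23566044 -0.05898118 -0.03156996]
```

View pics/w9.png

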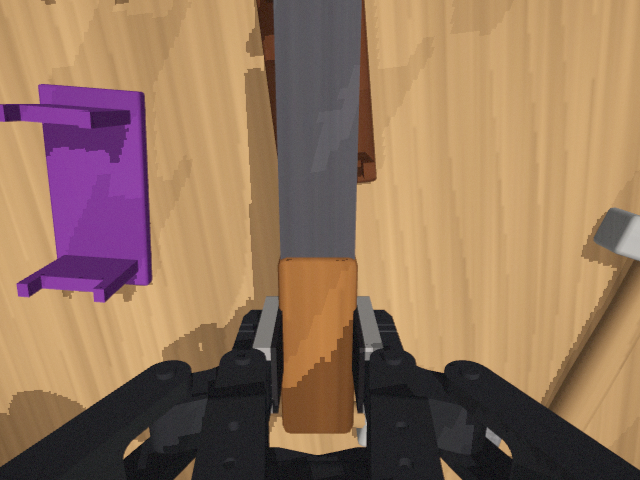

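```bash
cat >> h.py <<'E'
BX=.0621; BZ=-.0102   # bar origin in tool
STAND=(.6248,-.0140,1.4525)
def pose(th,xc,h,lat=0.):
    """th handle-up slope deg, xc bar x at fulcrum, h clearance normal -> tool pos, Rm (world)"""
    t=np.radians(th);ux=np.array([np.cos(t),0,-np.sin(t)]);n=np.array([np.sin(t),0,np.cos(t)])
    c=np.array([0,lat,.035])+(.008+h)*n          # contact
    org=c-xc*ux                                    # bar origin
    p=org-BX*ux-BZ*(-n)
    Rs=R.from_euler("z",STAND[2]).as_matrix()
    yb=np.cross(n,ux);Rm=np.c_[ux,-yb,-n]
    return Rs@p+np.array([STAND[0],STAND[1],0]),Rs@Rm
E
python3 - <<'E'
from h import *
c=arm.get_calibration("wrist");K=np.array(c["camera_matrix"]);M=np.array(c["tool_from_camera"])
print(proj(K,M,[[BX-.032,.013,BZ-.013],[BX-.032,-.013,BZ-.013],[BX-.1,.013,BZ-.013]]))
for a in((40,20,.06),(40,20,.01),(40,54,.003)):
    p,Rm=pose(*a);print(a,p.round(4),*moveto(p,Rm),np.linalg.det(Rm).round(3))
E
```

```text
[[357.81647318 260.33640264]
 [274.22233038 260.32979223]
 [352.55530412 438.31830166]]
(40, 20, 0.06) [ -1.1846 -15.2382  12.9749] [-15.1017   0.133  -12.8132] [ 0.0046 -0.696   0.0028] 1.0
(40, 20, 0.01) [ -1.1884 -15.2701  12.9366] [-15.1338   0.1327 -12.7749] [ 0.0046 -0.696   0.0028] 1.0
(40, 54, 0.003) [ -4.2628 -41.138   34.7861] [-41.23     0.0961 -34.5691] [ 0.0046 -0.696   0.0028] 1.0
```

Run:
```python
from h import *
print(arm.state()["q"].round(3))
for a in((0,-.03,.10),(40,.0,.05),(40,.02,.006),(40,.054,.003)):
    p,Rm=pose(*a);print(a,p.round(4),*moveto(p,Rm))
```

```text
[-0.603  0.2    1.984 -0.     0.954 -0.488]
(0, -0.03, 0.1) [ 0.621  -0.0459  0.1328] [ 0.2247  0.1545 -0.0035] [0.0033 0.0021 0.0041]
(40, 0.0, 0.05) [ 0.6228 -0.0307  0.1115] [0.24   0.1545 0.0177] [ 0.0046 -0.696   0.0028]
(40, 0.02, 0.006) [ 0.6177 -0.074   0.0907] [0.1964 0.1542 0.0386] [ 0.0046 -0.696   0.0028]
(40, 0.054, 0.003) [ 0.6144 -0.1018  0.1102] [0.1684 0.1542 0.0191] [ 0.0046 -0.696   0.0028]
```

Run:
```python
from h import *
for a in((20,.12,.06),(40,.12,.03),(40,.098,.012)):
    p,Rm=pose(*a);print(a,p.round(4),*moveto(p,Rm))
```

```text
(20, 0.12, 0.06) [ 0.6069 -0.1643  0.1516] [ 0.1054  0.1541 -0.0221] [ 0.004  -0.3469  0.0035]
(40, 0.12, 0.03) [ 0.6104 -0.1348  0.1733] [ 0.1351  0.1542 -0.0439] [ 0.0046 -0.696   0.0028]
(40, 0.098, 0.012) [ 0.6111 -0.1295  0.1454] [ 0.1404  0.1542 -0.016 ] [ 0.0046 -0.696   0.0028]
```

Call:
apply_moves(
  motion=[
    [0.95, [0.01, 0.03, -0.03], [0, 0, 0]],
    [0.95, [0.03, 0.06, -0.05], [0, -0.1, 0]],
    [0.95, [0.06, 0.09, -0.06], [0.002, -0.2, 0.002]],
    [0.95, [0.09, 0.12, -0.06], [0.003, -0.3, 0.003]],
    [0.95, [0.115, 0.14, -0.06], [0.004, -0.4, 0.003]],
  ],
)

```text
t: 6.25
position: [0.5963, -0.1514, 0.1903]
tool_rot: [0.732, 0.65, -0.149, 0.135]
contact_force: [-0.1, -0.0, -3.9]
gripper_width: 0.0231
```

Run:
```python
from h import *
for a in((40,.12,.03),(40,.098,.012)):
    p,Rm=pose(*a);print(a,p.round(4),*moveto(p,Rm))
```

```text
(40, 0.12, 0.03) [ 0.6104 -0.1348  0.1733] [0.0234 0.012  0.0085] [ 0.0041 -0.2931 -0.0015]
(40, 0.098, 0.012) [ 0.6111 -0.1295  0.1454] [0.0393 0.0119 0.0321] [ 0.0041 -0.2931 -0.0015]
```

Call:
apply_moves(
  motion=[
    [0.95, [0.008, 0.006, 0.003], [0.002, -0.1, 0]],
    [0.95, [0.016, 0.012, 0.006], [0.004, -0.2, -0.001]],
    [0.95, [0.0234, 0.012, 0.0085], [0.004, -0.293, -0.0015]],
    [0.95, [0.0234, 0.012, 0.0085], [0.004, -0.293, -0.0015]],
    [0.95, [0.0234, 0.012, 0.0085], [0.004, -0.293, -0.0015]],
  ],
)

```text
t: 6.75
position: [0.6096, -0.1341, 0.1717]
tool_rot: [0.702, 0.625, -0.256, 0.226]
contact_force: [-0.2, 0.4, -2.9]
gripper_width: 0.0237
```

Run:
```python
from h import *
im,s=shot("scene","s2.png");print(s["position"],s["q"].round(2))
K,M=cam("scene")
p,Rm=R.from_quat(s["tool_rot"]).as_matrix(),0
T=lambda l:R.from_quat(s["tool_rot"]).apply(l)+s["position"]
tip=[T((BX+.1,w,BZ)) for w in(.012,-.012)]+[T((BX+.1,w,BZ-.006)) for w in(.012,-.012)]
print(proj(K,M,tip).round(1).tolist())
Rs=R.from_euler("z",STAND[2]);S=lambda l:Rs.apply(l)+np.array([STAND[0],STAND[1],0])
f=[S((0,.025,.043)),S((0,-.025,.043)),S((.03,.06,.052)),S((.03,-.06,.052))]
print(proj(K,M,f).round(1).tolist())
c=cv2.resize(im[230:350,200:360],None,fx=5,fy=5,interpolation=cv2.INTER_CUBIC)
for q,col in[(x,(0,0,255)) for x in proj(K,M,tip)]+[(x,(0,255,0)) for x in proj(K,M,f)]:
    cv2.circle(c,(int((q[0]-200)*5+2),int((q[1]-230)*5+2)),3,col,-1)
cv2.imwrite("pics/s2a.png",c)
for a in((40,.098,.012),(40,.054,.003)):
    p,Rm=pose(*a);print(a,p.round(4),*moveto(p,Rm))
```

```text
[ 0.60960179 -0.13409087  0.17169701] [ 0.05  0.47  1.69 -0.74  1.23  0.51]
[[266.9, 288.1], [277.0, 281.3], [267.9, 288.2], [278.1, 281.4]]
[[279.9, 283.6], [259.3, 297.3], [303.0, 281.8], [252.7, 315.7]]
(40, 0.098, 0.012) [ 0.6111 -0.1295  0.1454] [0.022  0.0003 0.0176] [-0.0006 -0.0013  0.0004]
(40, 0.054, 0.003) [ 0.6144 -0.1018  0.1102] [0.066  0.0003 0.0267] [-0.0006 -0.0013  0.0004]
```

View pics/s2a.png

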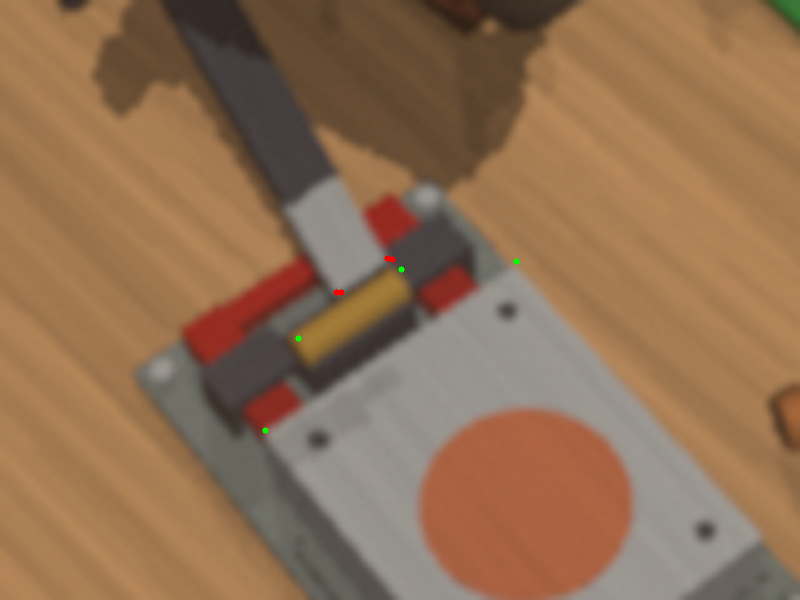

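Projected tip corners match the image at (338,292) and (388,258) in the zoomed picture. The block sits about 2–3 mm further along +x than my estimate, so I'll shift the stand by 2 mm.

```bash
sed -i 's/^STAND=.*/STAND=(.6242,-.0119,1.4525)/' h.py
python3 - <<'E'
from h import *
for a in((40,.100,.006),(41,.085,.004),(41,.070,.002),(41,.054,.0015)):
    p,Rm=pose(*a);print(a,p.round(4),*moveto(p,Rm))
E
```

```text
(40, 0.1, 0.006) [ 0.6098 -0.1328  0.1421] [ 0.0215 -0.0006  0.0223] [-0.0006 -0.0013  0.0004]
(41, 0.085, 0.004) [ 0.6112 -0.121   0.1329] [ 0.0366 -0.0006  0.0218] [-0.0006 -0.0188  0.0004]
(41, 0.07, 0.002) [ 0.6124 -0.111   0.1215] [ 0.0516 -0.0006  0.024 ] [-0.0006 -0.0188  0.0004]
(41, 0.054, 0.0015) [ 0.6138 -0.0994  0.1106] [ 0.0675 -0.0006  0.0248] [-0.0006 -0.0188  0.0004]
```

Call:
apply_moves(
  motion=[
    [0.95, [0.012, 0, 0.01], [0, -0.001, 0]],
    [0.95, [0.0215, 0, 0.02], [0, -0.001, 0]],
    [0.95, [0.03, 0, 0.0215], [0, -0.015, 0]],
    [0.95, [0.04, 0, 0.0222], [0, -0.019, 0]],
    [0.95, [0.04, 0, 0.0222], [0, -0.019, 0]],
  ],
)

```text
t: 7.3
position: [0.6113, -0.1176, 0.1283]
tool_rot: [0.7, 0.623, -0.263, 0.231]
contact_force: [-0.4, 0.8, -2.9]
gripper_width: 0.0234
```

```bash
cat > look.py <<'E'
from h import *
import sys
im,s=shot("scene",sys.argv[1]+".png");print(s["position"],s["contact_force"].round(1),s["wrist_torque"].round(2))
c=cv2.resize(im[230:350,200:360],None,fx=5,fy=5,interpolation=cv2.INTER_CUBIC);cv2.imwrite(f"pics/{sys.argv[1]}a.png",c)
s=arm.state()
for a in sys.argv[2:]:
    a=eval(a);p,Rm=pose(*a);print(a,*moveto(p,Rm,s))
E
python3 look.py s3 "(41,.07,.002)" "(41,.054,.0015)"
```

```text
[ 0.61131918 -0.11758755  0.12834089] [-0.4  0.8 -2.9] [ 0.53  0.   -0.03]
(41, 0.07, 0.002) [ 0.0105 -0.0002  0.0013] [-0.0012  0.0005  0.0023]
(41, 0.054, 0.0015) [ 0.0265 -0.0002  0.0018] [-0.0012  0.0005  0.0023]
```

View pics/s3a.png

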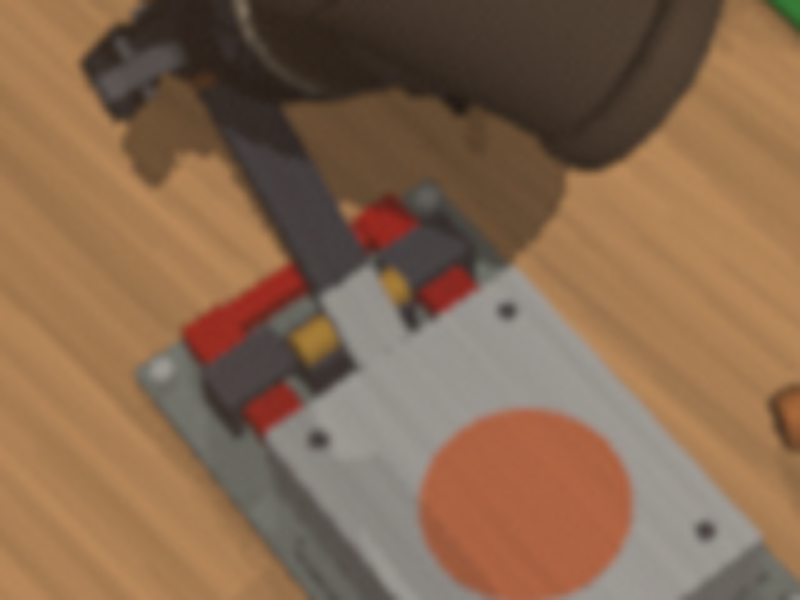

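Call:
apply_moves(
  motion=[
    [0.95, [0.007, -0.001, 0.001], [0, 0, 0]],
    [0.95, [0.014, -0.001, 0.0013], [0, 0, 0.002]],
    [0.95, [0.02, -0.001, 0.0015], [0, 0, 0.002]],
    [0.95, [0.0265, -0.001, 0.0018], [0, 0, 0.002]],
    [0.95, [0.0265, -0.001, 0.0018], [0, 0, 0.002]],
  ],
)

```text
t: 7.85
position: [0.6127, -0.0984, 0.1097]
tool_rot: [0.7, 0.622, -0.263, 0.232]
contact_force: [-0.0, -0.3, -3.3]
gripper_width: 0.0231
```

```bash
python3 look.py s4 "(41,.054,.0015)" "(36,.054,.0005)" "(30,.054,0)"
```

```text
[ 0.61267231 -0.09844186  0.10969766] [-0.  -0.3 -3.3] [ 0.55 -0.06 -0.02]
(41, 0.054, 0.0015) [-0.0006  0.0011 -0.0001] [-0.0015  0.0008  0.0013]
(36, 0.054, 0.0005) [0.     0.0011 0.011 ] [-0.0015  0.0881  0.0013]
(30, 0.054, 0) [0.002  0.0011 0.0235] [-0.0016  0.1928  0.0012]
```

View pics/s4a.png

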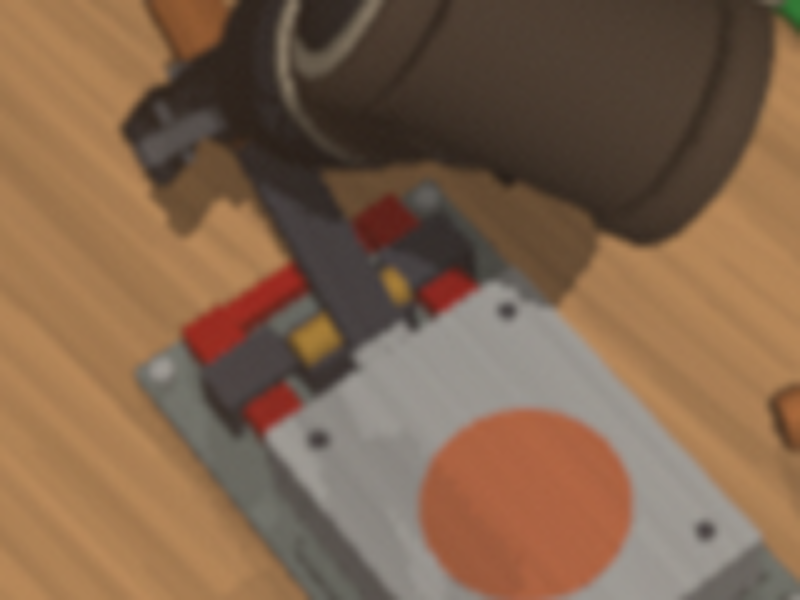

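```bash
cat > traj.py <<'E'
from h import *
import sys
s=arm.state()
print(s["contact_force"].round(1))
for a in sys.argv[1:]:
    a=eval(a);p,Rm=pose(*a);u,v=moveto(p,Rm,s);print(a,u.tolist(),v.round(3).tolist())
E
python3 traj.py "(39,.054,.001)" "(37,.054,.0005)" "(35,.054,0)" "(33,.054,0)" "(31,.054,0)"
```

```text
[-1.3 -0.7 -3.4]
(39, 0.054, 0.001) [-0.0005, 0.0011, 0.0044] [-0.002, 0.036, 0.001]
(37, 0.054, 0.0005) [-0.0002, 0.0011, 0.009] [-0.002, 0.071, 0.001]
(35, 0.054, 0) [0.0003, 0.0011, 0.0135] [-0.002, 0.106, 0.001]
(33, 0.054, 0) [0.0009, 0.0011, 0.0175] [-0.002, 0.14, 0.001]
(31, 0.054, 0) [0.0016, 0.0011, 0.0215] [-0.002, 0.175, 0.001]
```

Call:
apply_moves(
  motion=[
    [0.95, [-0.0005, 0, 0.0044], [-0.001, 0.036, 0.001]],
    [0.95, [-0.0002, 0, 0.009], [-0.001, 0.071, 0.001]],
    [0.95, [0.0003, 0, 0.0135], [-0.001, 0.106, 0.001]],
    [0.95, [0.0009, 0, 0.0175], [-0.001, 0.14, 0.001]],
    [0.95, [0.0016, 0, 0.0215], [-0.001, 0.175, 0.001]],
  ],
)

```text
t: 8.4
position: [0.6112, -0.1123, 0.093]
tool_rot: [0.721, 0.64, -0.199, 0.177]
contact_force: [-0.7, 2.0, -1.8]
gripper_width: 0.0233
```

```bash
python3 look.py s5;python3 traj.py "(31,.054,0)" "(28,.054,0)" "(25,.054,0)" "(22,.054,0)" "(19,.054,0)" "(16,.054,0)"
```

```text
[ 0.61116191 -0.11233546  0.09296836] [-0.7  2.  -1.8] [ 0.43 -0.01 -0.01]
[ 0.   4.2 -4.2]
(31, 0.054, 0) [0.0008, 0.0012, -0.0006] [-0.001, -0.005, -0.002]
(28, 0.054, 0) [0.001, 0.0012, 0.0055] [-0.001, 0.048, -0.002]
(25, 0.054, 0) [0.0016, 0.0012, 0.0115] [-0.001, 0.1, -0.002]
(22, 0.054, 0) [0.0025, 0.0012, 0.0175] [-0.001, 0.152, -0.002]
(19, 0.054, 0) [0.0037, 0.0012, 0.0235] [-0.001, 0.205, -0.002]
(16, 0.054, 0) [0.0052, 0.0012, 0.0294] [-0.001, 0.257, -0.002]
```

View pics/s5a.png

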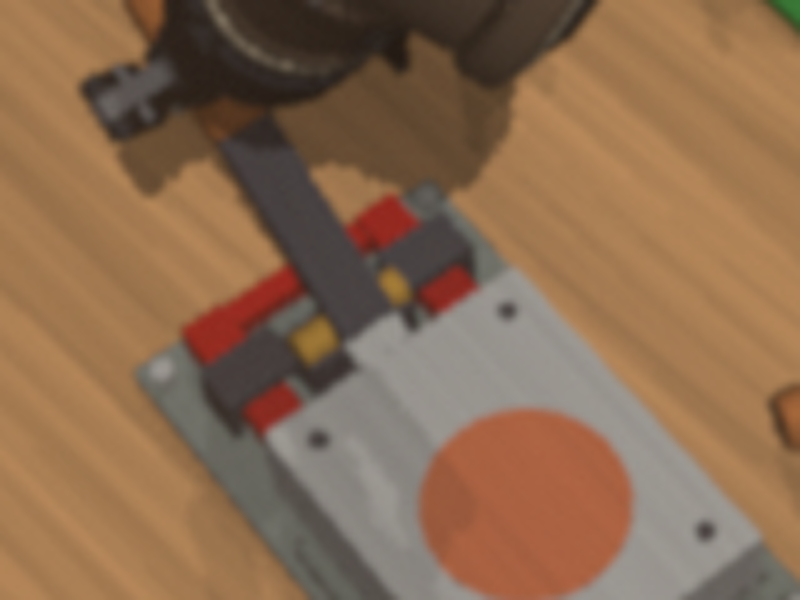

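Call:
apply_moves(
  motion=[
    [0.95, [0.001, 0, 0.0055], [0, 0.048, 0]],
    [0.95, [0.0016, 0, 0.0115], [0, 0.1, 0]],
    [0.95, [0.0025, 0, 0.0175], [0, 0.152, 0]],
    [0.95, [0.0037, 0, 0.0235], [0, 0.205, 0]],
    [0.95, [0.0052, 0, 0.0294], [0, 0.257, 0]],
  ],
)

```text
t: 8.95
position: [0.6099, -0.1216, 0.0647]
tool_rot: [0.742, 0.657, -0.102, 0.091]
contact_force: [0.6, 8.3, -4.1]
gripper_width: 0.0232
```

```bash
python3 look.py s6;python3 traj.py  "(16,.054,0)" "(13,.054,0)" "(10,.054,0)" "(7,.054,0)" "(4,.054,0)" "(1,.054,0)"
```

```text
[ 0.60990038 -0.12160575  0.06465911] [ 0.6  8.3 -4.1] [ 1.27 -0.06  0.02]
[ 1.7  7.8 -3.1]
(16, 0.054, 0) [-0.0005, 0.0016, -0.0006] [-0.001, -0.006, -0.005]
(13, 0.054, 0) [-0.0003, 0.0016, 0.0054] [-0.001, 0.046, -0.005]
(10, 0.054, 0) [0.0003, 0.0016, 0.0115] [-0.0, 0.098, -0.005]
(7, 0.054, 0) [0.0011, 0.0016, 0.0175] [-0.0, 0.15, -0.005]
(4, 0.054, 0) [0.0023, 0.0016, 0.0235] [-0.0, 0.203, -0.005]
(1, 0.054, 0) [0.0038, 0.0016, 0.0294] [-0.0, 0.255, -0.005]
```

View pics/s6a.png

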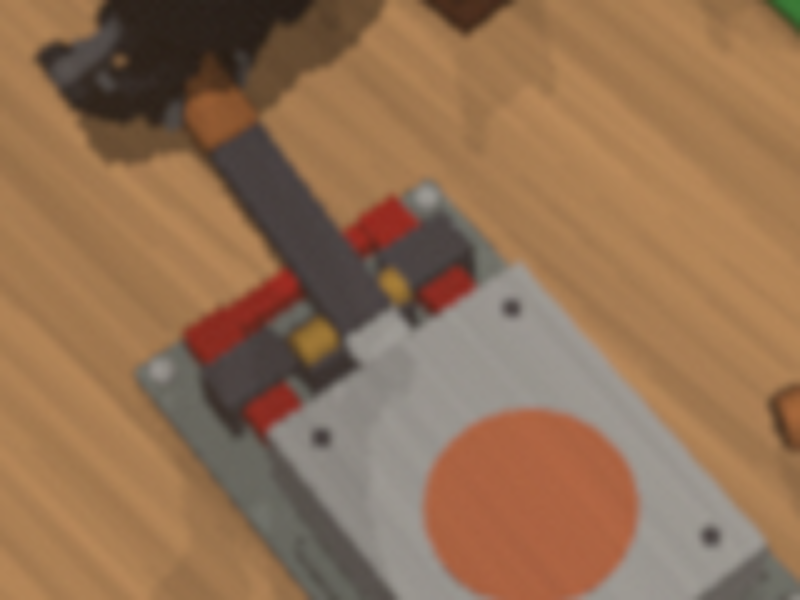

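Call:
apply_moves(
  motion=[
    [0.95, [-0.0003, 0.001, 0.0054], [0, 0.046, 0]],
    [0.95, [0.0003, 0.001, 0.0115], [0, 0.098, 0]],
    [0.95, [0.0011, 0.001, 0.0175], [0, 0.15, 0]],
    [0.95, [0.0023, 0.001, 0.0235], [0, 0.203, 0]],
    [0.95, [0.0038, 0.001, 0.0294], [0, 0.255, 0]],
  ],
)

```text
t: 9.5
position: [0.6095, -0.1245, 0.0355]
tool_rot: [0.749, 0.662, -0.005, 0.003]
contact_force: [-0.1, 10.4, -0.1]
gripper_width: 0.0232
```

```bash
python3 look.py s7;python3 traj.py  "(1,.054,0)" "(-1,.054,0)" "(-3,.054,0)" "(-5,.054,0)" "(-7,.054,0)" "(-9,.054,0)"
```

```text
[ 0.6095474  -0.12445655  0.03550302] [-0.1 10.4 -0.1] [1.39 0.15 0.2 ]
[0.6 9.6 2.5]
(1, 0.054, 0) [-0.0015, 0.0016, -0.0002] [-0.002, -0.007, -0.007]
(-1, 0.054, 0) [-0.0013, 0.0016, 0.0038] [-0.001, 0.028, -0.007]
(-3, 0.054, 0) [-0.0011, 0.0016, 0.0079] [-0.001, 0.062, -0.007]
(-5, 0.054, 0) [-0.0007, 0.0016, 0.0119] [-0.001, 0.097, -0.007]
(-7, 0.054, 0) [-0.0001, 0.0016, 0.0159] [-0.001, 0.132, -0.007]
(-9, 0.054, 0) [0.0005, 0.0016, 0.0199] [-0.001, 0.167, -0.007]
```

View pics/s7a.png

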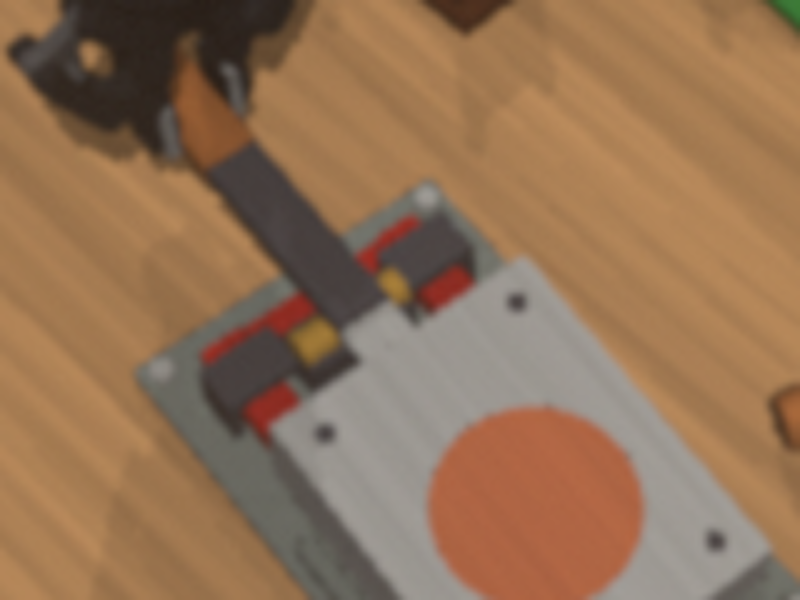

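The prop's crossbar has jumped about 11 mm under the block. I'll lever slightly further so it goes fully in.

Call:
apply_moves(
  motion=[
    [0.95, [-0.0012, 0.001, 0.0038], [0, 0.028, 0]],
    [0.95, [-0.001, 0.001, 0.0079], [0, 0.062, 0]],
    [0.95, [-0.0007, 0.001, 0.0109], [0, 0.087, 0]],
    [0.95, [-0.0007, 0.001, 0.0109], [0, 0.087, 0]],
  ],
)

```text
t: 9.95
position: [0.6093, -0.1249, 0.0246]
tool_rot: [0.75, 0.661, 0.029, -0.028]
contact_force: [-1.4, 8.0, 3.3]
gripper_width: 0.0234
```

```bash
python3 look.py s8;python3 traj.py  "(-2,.054,0)" "(0,.054,0)" "(3,.054,0)" "(6,.054,0)" "(9,.054,0)" "(12,.054,0)"
```

```text
[ 0.60932478 -0.12487651  0.02460669] [-1.4  8.   3.3] [1.03 0.16 0.27]
[-2.   7.4  3. ]
(-2, 0.054, 0) [-0.0017, 0.0014, -0.0041] [-0.003, -0.045, -0.007]
(0, 0.054, 0) [-0.0015, 0.0014, -0.0082] [-0.003, -0.08, -0.007]
(3, 0.054, 0) [-0.0009, 0.0013, -0.0142] [-0.003, -0.133, -0.007]
(6, 0.054, 0) [-0.0001, 0.0013, -0.0202] [-0.004, -0.185, -0.007]
(9, 0.054, 0) [0.0011, 0.0013, -0.0262] [-0.004, -0.237, -0.007]
(12, 0.054, 0) [0.0025, 0.0013, -0.0321] [-0.004, -0.29, -0.007]
```

View pics/s8a.png

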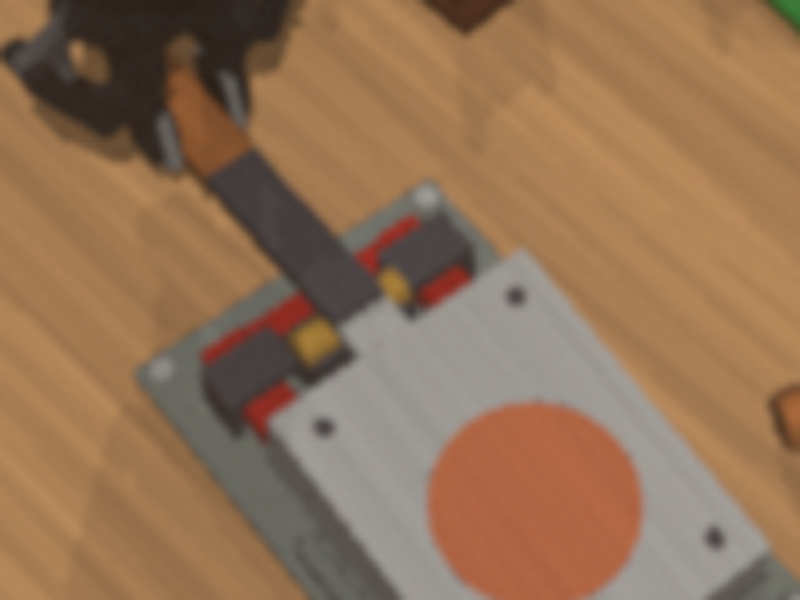

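Prop unchanged between the two pictures, so it is fully in. Letting the block down.

Call:
apply_moves(
  motion=[
    [0.95, [-0.001, 0.001, -0.0041], [0, -0.045, 0]],
    [0.95, [-0.0008, 0.001, -0.0082], [0, -0.08, 0]],
    [0.95, [-0.0006, 0.001, -0.0142], [0, -0.133, 0]],
    [0.95, [0, 0.001, -0.0205], [0, -0.185, 0]],
    [0.95, [0.0011, 0.001, -0.027], [0, -0.237, 0]],
  ],
)

```text
t: 10.5
position: [0.61, -0.1272, 0.0525]
tool_rot: [0.748, 0.659, -0.061, 0.051]
contact_force: [-0.3, 0.5, -3.8]
gripper_width: 0.0231
```

```bash
python3 look.py s9;python3 traj.py  "(12,.054,0.001)" "(14,.054,0.002)" "(14,.065,.002)" "(14,.08,.003)" "(14,.095,.005)" "(14,.11,.008)" "(14,.12,.02)"
```

```text
[ 0.60999477 -0.12715487  0.0525195 ] [-0.3  0.5 -3.8] [-0.02 -0.03  0.  ]
[ 0.4  2.1 -3.3]
(12, 0.054, 0.001) [-0.0001, -0.0003, -0.0046] [-0.003, -0.049, -0.005]
(14, 0.054, 0.002) [0.0002, -0.0003, -0.0097] [-0.003, -0.084, -0.005]
(14, 0.065, 0.002) [-0.0107, -0.0002, -0.0106] [-0.003, -0.084, -0.005]
(14, 0.08, 0.003) [-0.0256, -0.0001, -0.0129] [-0.003, -0.084, -0.005]
(14, 0.095, 0.005) [-0.0404, -0.0001, -0.0161] [-0.003, -0.084, -0.005]
(14, 0.11, 0.008) [-0.0551, -0.0, -0.0204] [-0.003, -0.084, -0.005]
(14, 0.12, 0.02) [-0.064, 0.0, -0.0332] [-0.003, -0.084, -0.005]
```

View pics/s9a.png

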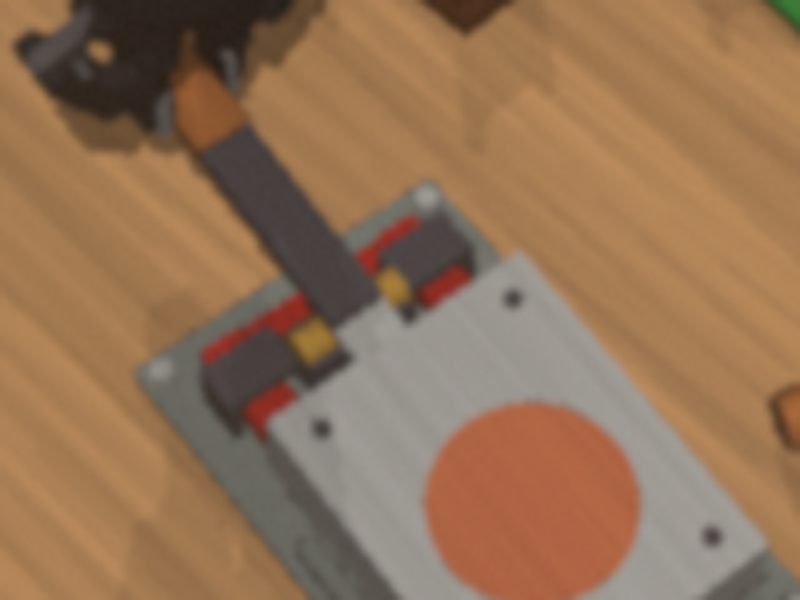

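Call:
apply_moves(
  motion=[
    [0.95, [0, 0, -0.005], [0, -0.04, 0]],
    [0.95, [-0.001, 0, -0.009], [0, -0.07, 0]],
    [0.95, [-0.012, 0, -0.0105], [0, -0.08, 0]],
    [0.95, [-0.026, 0, -0.013], [0, -0.08, 0]],
    [0.95, [-0.041, 0, -0.017], [0, -0.08, 0]],
  ],
)

```text
t: 11.05
position: [0.6055, -0.1648, 0.0767]
tool_rot: [0.744, 0.657, -0.091, 0.078]
contact_force: [0.6, 0.3, -3.4]
gripper_width: 0.0233
```

```bash
python3 look.py s10;python3 traj.py  "(14,.11,.012)" "(10,.13,.03)" "(0,.13,.08)"
```

```text
[ 0.60547558 -0.16481473  0.07669147] [ 0.6  0.3 -3.4] [ 0.09 -0.    0.  ]
[ 0.6 -1.7 -2.4]
(14, 0.11, 0.012) [-0.0094, -0.0004, -0.0056] [-0.003, -0.002, -0.007]
(10, 0.13, 0.03) [-0.0308, -0.0003, -0.0102] [-0.003, 0.068, -0.007]
(0, 0.13, 0.08) [-0.0424, -0.0002, -0.0249] [-0.002, 0.243, -0.007]
```

View pics/s10a.png

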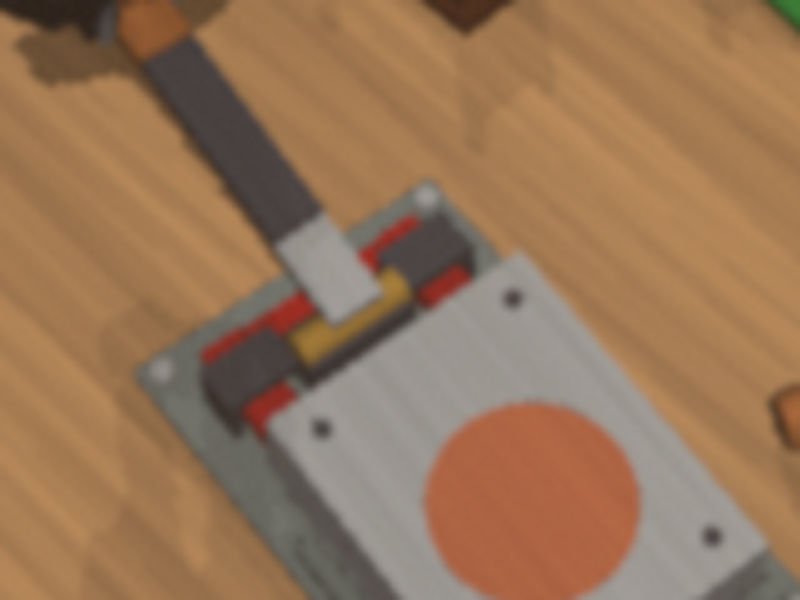

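Call:
apply_moves(
  motion=[
    [0.95, [-0.005, 0, -0.012], [0, 0, 0]],
    [0.95, [-0.02, 0, -0.03], [0, 0.02, 0]],
    [0.95, [-0.035, 0, -0.055], [0, 0.08, 0]],
    [0.95, [-0.045, -0.01, -0.07], [0, 0.16, 0]],
    [0.95, [-0.05, -0.02, -0.08], [-0.002, 0.243, 0]],
  ],
)

```text
t: 11.6
position: [0.5842, -0.1959, 0.172]
tool_rot: [0.75, 0.662, 0.003, 0.002]
contact_force: [0.1, -1.0, -3.6]
gripper_width: 0.0231
```

```bash
python3 look.py s11
python3 - <<'E'
from h import *
im,s=shot("wrist","w11.png");print(s["position"],s["wrist_torque"],s["tool_rot"])
E
```

```text
[ 0.58417531 -0.19588011  0.17201294] [ 0.1 -1.  -3.6] [-0.17  0.02  0.01]
[ 0.58264438 -0.19857217  0.17332538] [-0.28454887  0.21223181 -0.01098944] [0.75061104 0.66073708 0.0025689  0.00172592]
```

View pics/w11.png

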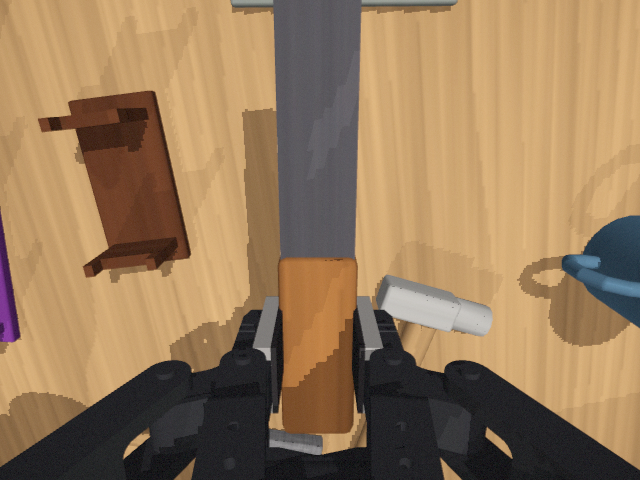

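View pics/s11.png

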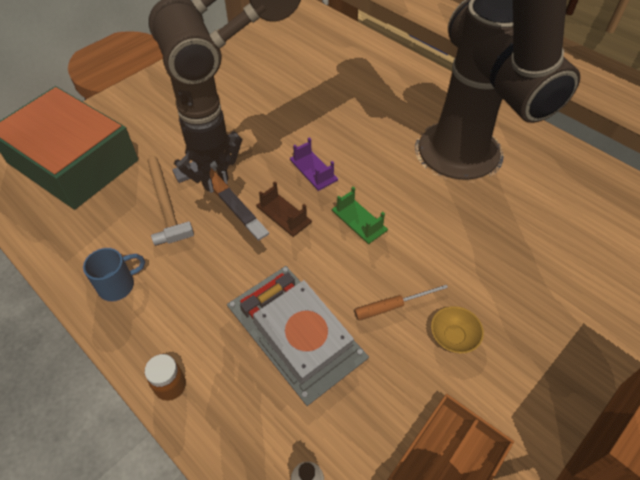

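The bar sits unchanged in the hand (handle rows 257–432 as before), the block is propped, and the dark rest is empty. Going above the rest.

```bash
cat >> h.py <<'E'
def restpose(z,yaw=89.64,x=.4501,y=-.1888):
    a=np.radians(yaw);return np.array([x-BX*np.cos(a),y-BX*np.sin(a),z+.045+BZ]),down(yaw)
E
python3 - <<'E'
from h import *
for z in(.08,.03):print(*moveto(*restpose(z)))
E
```

```text
[-0.0694 -0.1258  0.0565] [ 0.0059  0.002  -0.1233]
[-0.0693 -0.1261  0.1065] [ 0.0059  0.002  -0.1233]
```

Call:
apply_moves(
  motion=[
    [0.95, [-0.015, -0.03, 0], [0, 0, -0.03]],
    [0.95, [-0.035, -0.06, 0.01], [0.002, 0, -0.06]],
    [0.95, [-0.05, -0.09, 0.025], [0.004, 0.001, -0.09]],
    [0.95, [-0.062, -0.113, 0.045], [0.006, 0.002, -0.115]],
    [0.95, [-0.0694, -0.126, 0.06], [0.006, 0.002, -0.123]],
  ],
)

```text
t: 12.2
position: [0.4469, -0.2507, 0.11]
tool_rot: [0.709, 0.705, -0.001, -0.001]
contact_force: [0.2, -0.3, -3.2]
gripper_width: 0.0232
```

Run:
```python
from h import *
im=arm.capture("wrist");
print(arm.state()["position"]);print(*moveto(*restpose(.02)))
```

```text
[ 0.44366045 -0.24992628  0.10727071]
[-0.0011  0.0065  0.0524] [-0.0087 -0.0025 -0.0001]
```

Call:
apply_moves(
  motion=[
    [0.95, [-0.001, 0.004, 0.015], [-0.004, -0.001, 0]],
    [0.95, [-0.001, 0.005, 0.03], [-0.004, -0.001, 0]],
    [0.95, [-0.001, 0.0055, 0.04], [-0.006, -0.001, 0]],
    [0.95, [-0.001, 0.006, 0.045], [-0.006, -0.001, 0]],
    [0.95, [-0.001, 0.006, 0.045], [-0.006, -0.001, 0]],
  ],
)

```text
t: 12.75
position: [0.4494, -0.2504, 0.0618]
tool_rot: [0.709, 0.705, -0.001, -0.002]
contact_force: [-0.0, 0.5, -4.4]
gripper_width: 0.0234
```

Run:
```python
from h import *
im,s=shot("scene","s12.png")
cv2.imwrite("pics/s12a.png",cv2.resize(im[140:260,210:370],None,fx=5,fy=5,interpolation=cv2.INTER_CUBIC))
im,s=shot("wrist","w12.png");print(s["position"]);print(*moveto(*restpose(.0)))
```

```text
[ 0.44975728 -0.25075519  0.06238318]
[ 0.0001 -0.0002  0.028 ] [-0.0018 -0.0008  0.0003]
```

View pics/s12a.png

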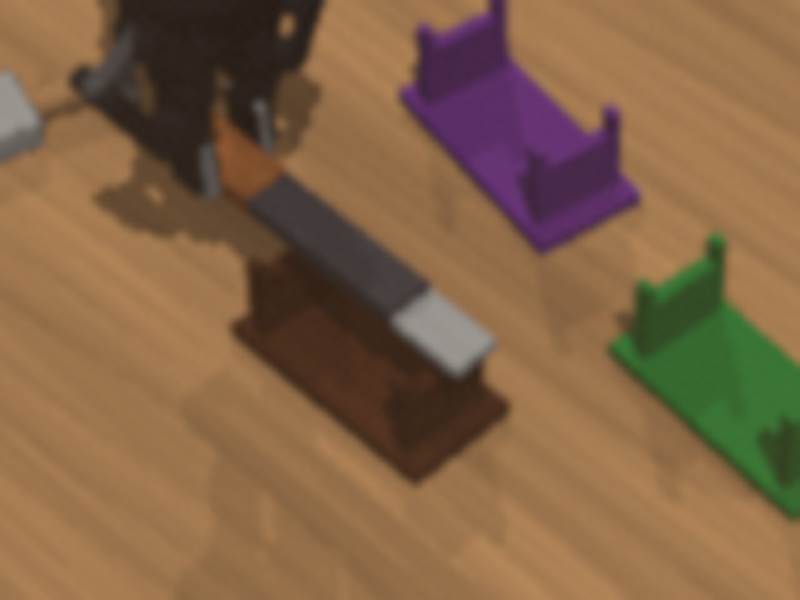

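View pics/w12.png

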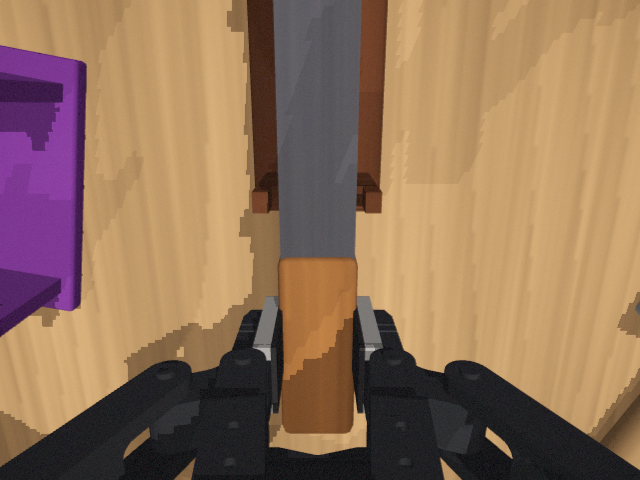

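The bar is centred between the fork cheeks (252 and 381, bar at 279–356), so I'll lower it.

Call:
apply_moves(
  motion=[
    [0.95, [0, 0, 0.008], [-0.001, 0, 0]],
    [0.95, [0, 0, 0.015], [-0.001, 0, 0]],
    [0.95, [0, 0, 0.021], [-0.001, 0, 0]],
    [0.95, [0, 0, 0.026], [-0.001, 0, 0]],
    [0.95, [0, 0, 0.0275], [-0.001, 0, 0]],
  ],
)

```text
t: 13.35
position: [0.4494, -0.2507, 0.0347]
tool_rot: [0.709, 0.705, -0.0, -0.002]
contact_force: [-1.9, 0.4, 3.1]
gripper_width: 0.0234
```

Run:
```python
from h import *
im,s=shot("wrist","w13.png");print(s["position"],s["contact_force"],s["wrist_torque"]);print(*moveto(*restpose(.0)))
```

```text
[ 0.44940976 -0.25068155  0.03474037] [-1.89714564  0.42192269  3.09513695] [0.28998847 0.36581388 0.07273821]
[-0.0003  0.0003  0.0001] [-0.0024 -0.002   0.0003]
```

View pics/w13.png

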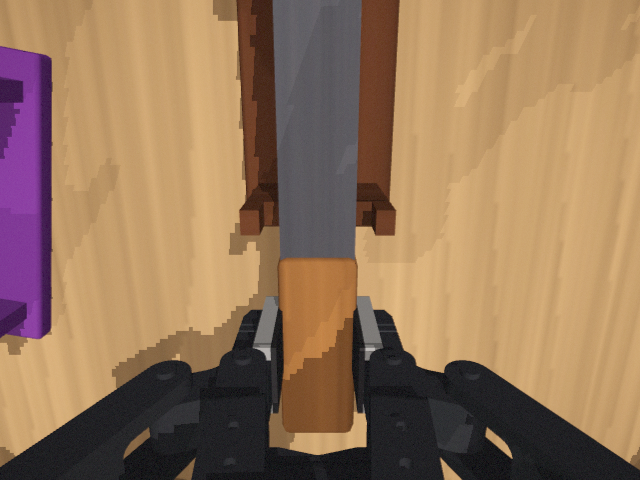

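It rests in the forks, with contact force +3 N. Releasing gently.

Call:
apply_moves(
  motion=[
    [0.65, [0, 0, 0], [0, 0, 0]],
    [0.5, [0, 0, 0], [0, 0, 0]],
    [0.4, [0, 0, 0], [0, 0, 0]],
    [0.35, [0, 0, -0.005], [0, 0, 0]],
    [0.35, [0, 0, -0.02], [0, 0, 0]],
  ],
)

```text
t: 13.9
position: [0.4484, -0.25, 0.0544]
tool_rot: [0.709, 0.705, -0.0, -0.003]
contact_force: [0.7, 0.8, -0.3]
gripper_width: 0.0552
```

Call:
apply_moves(
  motion=[
    [0.35, [0, 0, -0.025], [0, 0, 0]],
    [0.35, [0, 0, -0.05], [0, 0, 0]],
    [0.35, [0, 0, -0.08], [0, 0, 0]],
    [0.35, [0, 0, -0.11], [0, 0, 0]],
    [0.35, [0, 0, -0.13], [0, 0, 0]],
  ],
)

```text
t: 14.4
position: [0.4502, -0.2512, 0.1875]
tool_rot: [0.709, 0.705, 0.0, -0.001]
contact_force: [-0.2, -0.2, -1.0]
gripper_width: 0.0557
```

Call:
apply_moves(
  motion=[
    [0.2, [-0.03, 0, -0.02], [0, 0, 0]],
    [0.2, [-0.05, 0, -0.04], [0, 0, 0]],
    [0.2, [-0.06, 0, -0.06], [0, 0, 0]],
    [0.2, [-0.06, 0, -0.06], [0, 0, 0]],
    [0.2, [-0.06, 0, -0.06], [0, 0, 0]],
  ],
)

```text
t: 14.9
position: [0.4498, -0.311, 0.2475]
tool_rot: [0.709, 0.705, 0.0, -0.001]
contact_force: [-0.1, 0.0, 0.4]
gripper_width: 0.0686
```

Run:
```python
from h import *
im,s=shot("scene","s14.png")
cv2.imwrite("pics/s14a.png",cv2.resize(im[140:380,200:400],None,fx=2.5,fy=2.5,interpolation=cv2.INTER_CUBIC))
im,s=shot("wrist","w14.png");shot("top","t14.png");print(s["t"],s["position"],s["contact_force"])
```

```text
14.95 [ 0.44925147 -0.31024885  0.24642463] [-0.76342007  0.70354794 -1.2000619 ]
```

View pics/s14a.png

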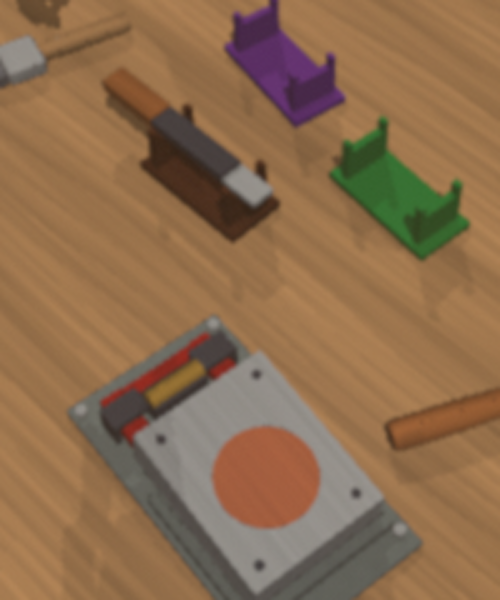

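View pics/w14.png

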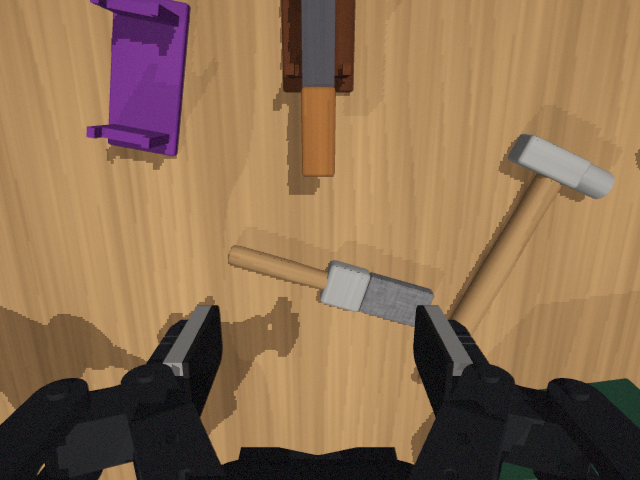

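View pics/t14.png

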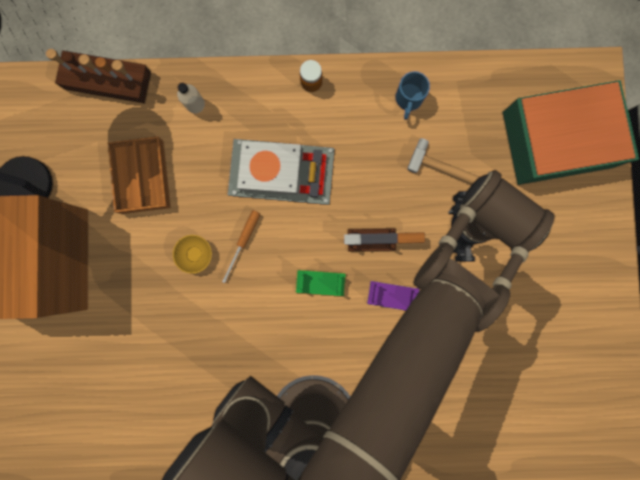

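Bar lies in both forks, the block is sloped on the prop, and bystanders look unmoved. Time allows a close look at the prop and block.

Run:
```python
from h import *
print(*moveto([.602,.046,.28],down(83.8)))
```

```text
[ 0.3568  0.1509 -0.0336] [-0.0038 -0.0034  0.1027]
```

Call:
apply_moves(
  motion=[
    [0.2, [0.03, 0.015, -0.033], [0, 0, 0.02]],
    [0.2, [0.07, 0.03, -0.033], [0, 0, 0.04]],
    [0.2, [0.115, 0.05, -0.033], [0, 0, 0.06]],
    [0.2, [0.16, 0.07, -0.033], [0, 0, 0.08]],
    [0.2, [0.205, 0.09, -0.033], [-0.003, -0.003, 0.1]],
  ],
)

```text
t: 15.55
position: [0.5399, -0.103, 0.2778]
tool_rot: [0.744, 0.669, -0.001, -0.001]
contact_force: [-0.0, -0.7, 0.5]
gripper_width: 0.0683
```

Call:
apply_moves(
  motion=[
    [0.2, [0.04, 0.015, 0], [0, 0, 0]],
    [0.2, [0.08, 0.035, 0], [0, 0, 0]],
    [0.2, [0.12, 0.05, 0], [0, 0, 0]],
    [0.2, [0.15, 0.06, 0], [0, 0, 0]],
    [0.2, [0.15, 0.06, 0], [0, 0, 0]],
  ],
)

```text
t: 16.05
position: [0.6155, 0.0444, 0.2759]
tool_rot: [0.742, 0.671, -0.001, -0.003]
contact_force: [0.2, -0.0, -0.7]
gripper_width: 0.0682
```

Run:
```python
from h import *
arm.capture("wrist");arm.capture("wrist")
im,s=shot("wrist","w15.png");print(s["t"],s["position"])
```

```text
16.15 [0.61439674 0.04081385 0.27605849]
```

View pics/w15.png

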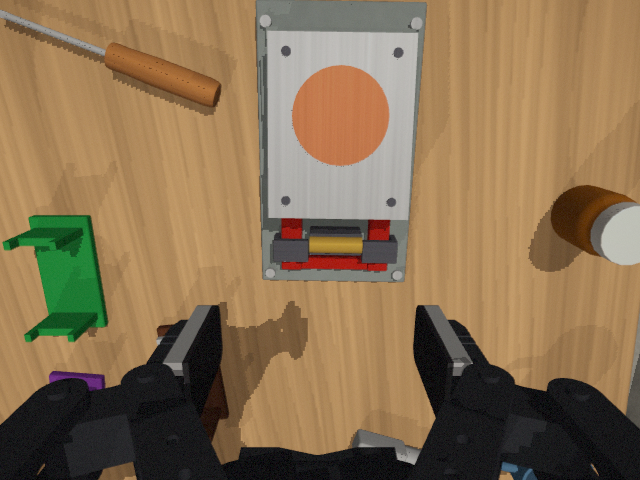

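Run:
```python
from h import *
im=cv2.imread("pics/w15.png");cv2.imwrite("pics/w15a.png",cv2.resize(im[190:290,250:420],None,fx=4.5,fy=4.5,interpolation=cv2.INTER_CUBIC))
Rs=R.from_euler("z",STAND[2])
for f,v in(("w1.png",((288,291.),)),("w15.png",((288,270.),))):
    K,M=camfile(f)
    P=back(K,M,v,.012)-np.array([STAND[0],STAND[1],0]);print(f,(Rs.inv().apply(P)*1e3).round(1))
for f,u in(("w1.png",[(273,289.3),(418,290.7)]),("w15.png",[(262.5,279),(404,282)])):
    K,M=camfile(f);P=back(K,M,u,.008)-np.array([STAND[0],STAND[1],0]);print("plate",f,(Rs.inv().apply(P)*1e3).round(1).tolist())
```

```text
w1.png [[-50.6  57.5  12. ]]
w15.png [[-37.8  46.5  12. ]]
plate w1.png [[-50.7, 73.0, 8.0], [-50.5, -74.4, 8.0]]
plate w15.png [[-50.0, 73.6, 8.0], [-50.8, -74.9, 8.0]]
```

View pics/w15a.png

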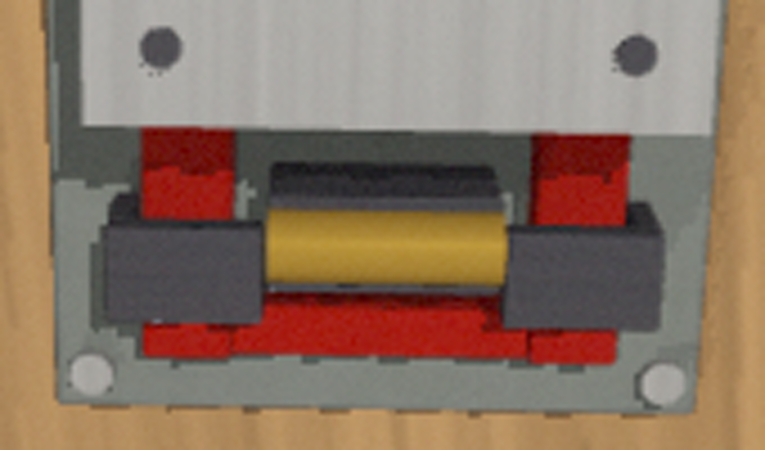

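Run:
```python
from h import *
s=arm.state();print(s["t"],s["contact_force"]);print(arm.hand_in())
```

```text
16.2 [ 0.21589329 -0.74335793 -0.20823616]
the job is handed in; nothing more can be done
None
```

The job is handed in after 16.2 s, with the block on its prop and the bar back in both forks of the brown rest. I lifted the block only with the bar, levering it from about 41° handle up to about 4° handle down.

**Last checks:**
- **Prop:** it sits about 13–14 mm further in than at the start, measured from the wrist camera, so I take it as fully in.
- **Block:** it slopes on the prop and did not shift when I let it down.
- **Bar:** it lies centred between the cheeks of both forks.
- **Bystanders:** the hammer, screwdriver, brush and bowl look unmoved in the pictures. I did not measure them.
- **Forces:** the highest wrist force I read was about 10 N, and the robot touched nothing at the end.

**What went wrong or disagreed:**
- **First grasp failed:** the fingertips appeared at the reported TCP in the images, not 19 mm beyond it, so I gripped too high. The pads slipped off and turned the bar about 6° in its rest. I measured again and gripped 15 mm lower.
- **Cameras disagreed:** the wrist and scene cameras differed by 2–3 mm on where the stand is, so I used a value in between.

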